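# Find the pitch comb that fits the bench screw

### The arm

A 6-joint arm with a two-finger parallel gripper is mounted at the origin on the work surface. World frame = base frame: x ahead of the robot, y to its left, z up, the work surface at z = 0. Lengths are in m, angles in rad, forces in N, time in s.
With the tool pointing down it reaches from about 0.3 to 0.875 m from the base axis. Payload 6.4 kg.
Tool frame: the origin (TCP) lies midway between the tips of the shut fingers; the grasp point (between the pads) lies 19 mm behind it; x points along the fingers, y is the direction in which the jaws open and shut, and the axes are right-handed (so a half turn about x gives the same grasp; the last joint's range is limited). The gripper opens to 88 mm and grips with 3 to 60 N. Pads are 18 mm wide; open, the fingers measure 123 mm over their backs; the gripper's body (75 mm by 187 mm) begins 45 mm behind the grasp point.
Start: joints at [-0.206, 0.181, 1.607, -0, 1.354, -0.206], TCP at [0.575, 0, 0.239] pointing down, gripper open.
Joint ranges: [-2.99, 2.99], [-0.89, 2.07], [0.3, 2.58], [-1.14, 4.28], [0, 2.63], [-3.12, 3.12]. Speed limits (rad/s): [2.57, 2.57, 3.01, 3.14, 3.14, 3.14].

### API

Orientations are given as a unit quaternion [x, y, z, w].
In Python, from plant import manip, cams gives the robot as it stands. The module is installed in compiled form; this text tells all that it offers.
- The arm moves only by the tool drive_tool, never from a script. Its argument "targets" is a list of rows, each an object with "angular": the turn, a rotation vector about the tool's x, y, z in degrees, a list of three; "dp": the shift along the tool's x, y, z in m, a list of three; "grip": the opening, from -1 (shut) to 1 (fully open). In form: [{"angular": [rx, ry, rz], "dp": [tx, ty, tz], "grip": grip}, ...]. A call has 1 to 20 rows; each row is the pose to reach, as a shift and turn from the pose commanded when the call began, along the tool's axes at that moment; what a row does not reach only later rows make up. A row lasts 1/8 s, in which the tool goes at most 62.5 mm and 10.7 degrees, less where a joint would pass 70% of its speed; a pose out of reach is approached as far as the arm can. A call with a gripper value outside its range is refused whole. The fingers move at their own pace and stop on an object; "squeeze" is the grip in N (left out, the last holds). Time passes only in rows, so rows that repeat a pose let the fingers close. It gives the time, the measured TCP pose, the force and the opening at its end, in the units of the state.
- manip.get_obs(): the state, without advancing time (a new reading comes with each control period).
- cams.read_camera(name): name is "scene" or "side" or "wrist"; returns the picture (480x640x3 uint8, red, green, blue); there is no depth.
- cams.calibration(name): a dict with "K" (3x3 intrinsics, pixels), "pose" (4x4, takes a point from camera to world coordinates). Camera axes: x right, y down, z forward; pixel columns grow to the right and rows downward; lengths in m; the calibration is good to about 2 mm. A picture is of the moment at which its call begins: read the wrist's pose just before it. calibration takes no time and is no camera call; for the wrist camera it gives the pose at the moment of the call.
- manip.sign_off(): hands the job in, once; it reports no verdict.
The state is a dict: "clock": time; "joint_pos": joint angles; "joint_velocities": joint speeds; "effort": joint torques, N m; "ee_pos": TCP position; "orientation": TCP orientation; "force": force on the tool from outside, world axes, zero at the start; "torque": the same for the moment, N m; "gripper_width": finger opening in m.
Only numpy, scipy, OpenCV 4.12 (cv2) and the standard library are available. Lean on these libraries where they do the work, as an engineer would, in place of code of your own. Each camera call takes 0.05 s, during which the arm holds its last target.

### The job

Nudge the rest board along until its hole drops over the stand's dowel and it lies flat. Then lay the pitch combs on it one at a time and push each square against the middle of the nearest screw's thread: leave the one that seats fully lying meshed in the thread on the rest board, and lay all the other combs flat in the tray, none on top of another. Do not disturb the jar and the turned knob standing nearby.

Things in the scene. Friction and masses are not known exactly. Their poses are not given: they have to be found in the camera images.
- stand: fixed gauging stand. Origin on the bench; x from the robot's side to the screws, z up. Base board x -135 to 232, y -125 to 125, top at z = 6 mm; three wooden bench screws lie on it along y, 56 mm diameter, axes at x = 65 (the one to gauge), 129, 193, z = 34 mm, threaded y -60 to 60 mm, between 50 mm high rails at y = -105, 105. They swap places; each pitch is that of a comb present
- thread (a point): middle of the thread's crest line facing the rest board, at axis height, 34 mm up; axes as stand. A thread valley (90 degree V, half a pitch deep) lies at this y, so a fitting comb meshes with its middle tooth here (about 1 mm play; flanks rough, it will not slide in by itself if more off). A fully seated comb has its _root point here (x within 1 mm); any other stops 2.5 mm or more short
- pin (a point): top of the fixed steel dowel, 16 mm in diameter with a bevelled tip, 9 mm proud of the stand's base board; axes as stand
- rest: loose wooden rest board 116 (x) x 110 (y) x 22 mm, about 0.2 kg, 20 mm hole through its middle; origin: middle of the underside, in the hole. Grip block 16 (x) x 24 (y) mm on it at x = -49, y = 0, z 22 to 58 mm. Starts tilted about 0.12 rad on the dowel, hole 10 to 30 mm from it on the robot's side; with the hole over the dowel it drops flat, top 28 mm above the bench
- rest_hole (a point): centre of the lower mouth of the rest board's hole (same point and axes as rest)
- comb_a: pitch comb, 0.11 to 0.18 kg: aluminium plate 12 mm thick, 92 mm wide (y), V teeth on its +x edge; starts flat on the bench at the robot's left. Origin: underside, z up. Plate from x = -26 mm to the tooth roots at x = 20 mm, tips 4 to 10 mm beyond. Dark grip block on top, 40 (x) x 24 (y) mm, centred at x = -6, y = 0, from z = 12 to 50 mm.
- comb_a_root (a point): on comb_a, middle of its line of tooth roots, half-way up its plate: 20 mm ahead (x) of its origin, 6 mm up. One 90 degree V tooth is at the middle (y = 0); the pitch, 10 to 20 mm, differs from comb to comb and is not marked.
- comb_b: pitch comb, 0.11 to 0.18 kg: aluminium plate 12 mm thick, 92 mm wide (y), V teeth on its +x edge; starts flat on the bench at the robot's left. Origin: underside, z up. Plate from x = -26 mm to the tooth roots at x = 20 mm, tips 4 to 10 mm beyond. Dark grip block on top, 40 (x) x 24 (y) mm, centred at x = -6, y = 0, from z = 12 to 50 mm (absent in some starts).
- comb_b_root (a point): on comb_b, middle of its line of tooth roots, half-way up its plate: 20 mm ahead (x) of its origin, 6 mm up. One 90 degree V tooth is at the middle (y = 0); the pitch, 10 to 20 mm, differs from comb to comb and is not marked.
- comb_c: pitch comb, 0.11 to 0.18 kg: aluminium plate 12 mm thick, 92 mm wide (y), V teeth on its +x edge; starts flat on the bench at the robot's left. Origin: underside, z up. Plate from x = -26 mm to the tooth roots at x = 20 mm, tips 4 to 10 mm beyond. Dark grip block on top, 40 (x) x 24 (y) mm, centred at x = -6, y = 0, from z = 12 to 50 mm.
- comb_c_root (a point): on comb_c, middle of its line of tooth roots, half-way up its plate: 20 mm ahead (x) of its origin, 6 mm up. One 90 degree V tooth is at the middle (y = 0); the pitch, 10 to 20 mm, differs from comb to comb and is not marked.
- comb_d: pitch comb, 0.11 to 0.18 kg: aluminium plate 12 mm thick, 92 mm wide (y), V teeth on its +x edge; starts flat on the bench at the robot's left. Origin: underside, z up. Plate from x = -26 mm to the tooth roots at x = 20 mm, tips 4 to 10 mm beyond. Dark grip block on top, 40 (x) x 24 (y) mm, centred at x = -6, y = 0, from z = 12 to 50 mm.
- comb_d_root (a point): on comb_d, middle of its line of tooth roots, half-way up its plate: 20 mm ahead (x) of its origin, 6 mm up. One 90 degree V tooth is at the middle (y = 0); the pitch, 10 to 20 mm, differs from comb to comb and is not marked.
- comb_e: pitch comb, 0.11 to 0.18 kg: aluminium plate 12 mm thick, 92 mm wide (y), V teeth on its +x edge; starts flat on the bench at the robot's left. Origin: underside, z up. Plate from x = -26 mm to the tooth roots at x = 20 mm, tips 4 to 10 mm beyond. Dark grip block on top, 40 (x) x 24 (y) mm, centred at x = -6, y = 0, from z = 12 to 50 mm (absent in some starts).
- comb_e_root (a point): on comb_e, middle of its line of tooth roots, half-way up its plate: 20 mm ahead (x) of its origin, 6 mm up. One 90 degree V tooth is at the middle (y = 0); the pitch, 10 to 20 mm, differs from comb to comb and is not marked.
- tray: fixed open wooden tray, outside 182 (x) x 232 (y) x 28 mm high, walls 6 mm thick; origin: centre of the underside, on the bench, to the robot's right. Starts empty
- tray_in (a point): centre of the tray's inner floor; axes as tray
- wax_jar: bystander, loose: jar 70 mm wide, 60 mm high; origin: its underside
- handle_knob: bystander, loose: turned wooden knob standing up, 44 mm wide, 78 mm high; origin: its underside
There are look-alikes about, which are no part of the job. What is shaped like the comb_d but turquoise is not meant.

How it is judged:
By the outcome, as a careful person would: the job done as asked, in the order asked, and still so for the second after the job is handed in, with the robot touching nothing.
Of comb_b, comb_e only 1 to 2 are there at a start; the rules pass over those that are not, and their reading is None.
At some moment in a run one of comb_a, comb_b, comb_c, comb_d, comb_e may be knocked a few centimetres aside while the robot is not near it.
Once in a run the grip may slacken for a moment while it holds something.
It also fails if it takes over 210 s, if anything falls off the work surface, if the arm or the gripper's body presses on something with over 40 N, if the wrist force passes 120 N, or if a joint passes its speed limit or range.

## Working session

There is one attempt and no reset: what is moved stays moved. The work goes in short steps, Python scripts to look and compute and a tool call to move; the robot and the scene stay as the last step left them, time stands still between calls to the robot, and variables do not carry over. Pictures are saved under pics/ and viewed, and the job is handed in when it is done.

Besides the shell and the picture viewer there is one more tool, called after "Request:" in YAML: its name, and indented under it one key for each argument. drive_tool: Moves the arm, as the interface text tells. Its arguments: {"type":"object","properties":{"targets":{"type":"array","items":{"type":"object","properties":{"angular":{"type":"array","items":{"type":"number"}},"dp":{"type":"array","items":{"type":"number"}},"grip":{"type":"number"}}}},"squeeze":{"type":"number"}},"required":["targets"]}

```bash
mkdir -p pics
cat > h.py <<'E'
import numpy as np, cv2
from plant import manip, cams
def snap(n,f):
    im=cams.read_camera(n); cv2.imwrite('pics/'+f,cv2.cvtColor(im,cv2.COLOR_RGB2BGR)); return im
def ray(cal,u,v):
    K=cal['K'];T=cal['pose'];d=np.linalg.inv(K)@[u,v,1.];return T[:3,3],T[:3,:3]@d
def onplane(cal,u,v,z):
    o,d=ray(cal,u,v);return o+d*(z-o[2])/d[2]
def proj(cal,p):
    T=np.linalg.inv(cal['pose']);q=cal['K']@(T[:3,:3]@np.array(p)+T[:3,3]);return q[:2]/q[2]
E
python3 - <<'E'
from h import *
np.set_printoptions(precision=4,suppress=True)
o=manip.get_obs();print(o)
for n in ['scene','side','wrist']:
    c=cams.calibration(n);print(n,c['K'],c['pose']);snap(n,n+'0.png')
E
```

```text
{'clock': 0.0, 'joint_pos': array([-0.2063,  0.1815,  1.608 ,  0.    ,  1.3538, -0.2063]), 'joint_velocities': array([-0.0006, -0.0003, -0.0003,  0.0015,  0.001 ,  0.0001]), 'effort': array([ -0.0006, -43.3867, -34.1849,   0.0701,   0.0387,  -0.0002]), 'ee_pos': array([0.5745, 0.0001, 0.2378]), 'orientation': array([ 0.4997,  0.5005, -0.5003,  0.4995]), 'force': array([0.1875, 0.1601, 0.0533]), 'torque': array([ 0.0233, -0.0523,  0.0298]), 'gripper_width': 0.08794115972729473}
scene [[532.3891   0.     311.6373]
 [  0.     532.3891 237.0432]
 [  0.       0.       1.    ]] [[ 0.7413  0.3524 -0.5713  1.2002]
 [ 0.6711 -0.4021  0.6228 -0.6601]
 [-0.0102 -0.8451 -0.5345  0.7094]
 [ 0.      0.      0.      1.    ]]
side [[539.0785   0.     316.7271]
 [  0.     539.0785 241.1164]
 [  0.       0.       1.    ]] [[ 0.9691 -0.1738  0.1752  0.2738]
 [-0.2466 -0.6564  0.713  -0.9085]
 [-0.0089 -0.7342 -0.6789  0.9979]
 [ 0.      0.      0.      1.    ]]
wrist [[387.627    0.     319.3053]
 [  0.     387.627  240.3961]
 [  0.       0.       1.    ]] [[ 1.      0.0006 -0.0011  0.5742]
 [ 0.0003 -0.9607 -0.2776  0.0718]
 [-0.0012  0.2776 -0.9607  0.3834]
 [ 0.      0.      0.      1.    ]]
```

View pics/scene0.png

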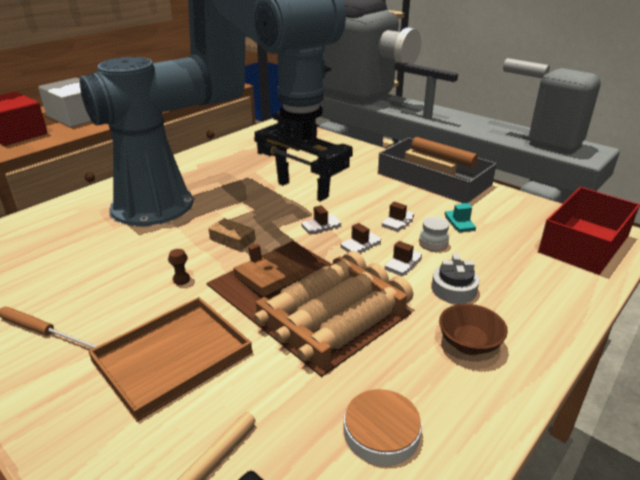

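View pics/side0.png

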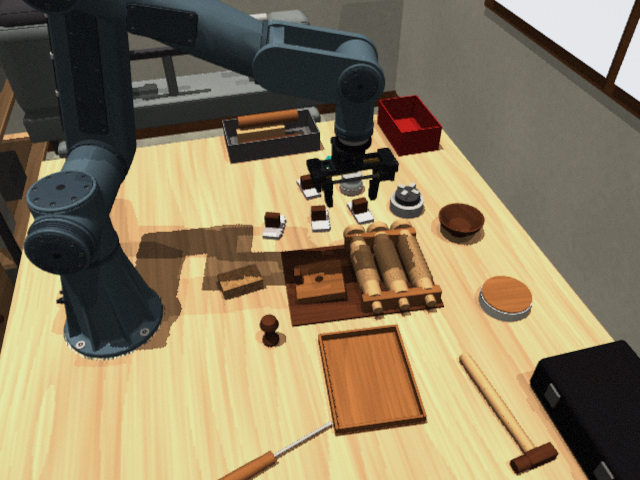

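View pics/wrist0.png

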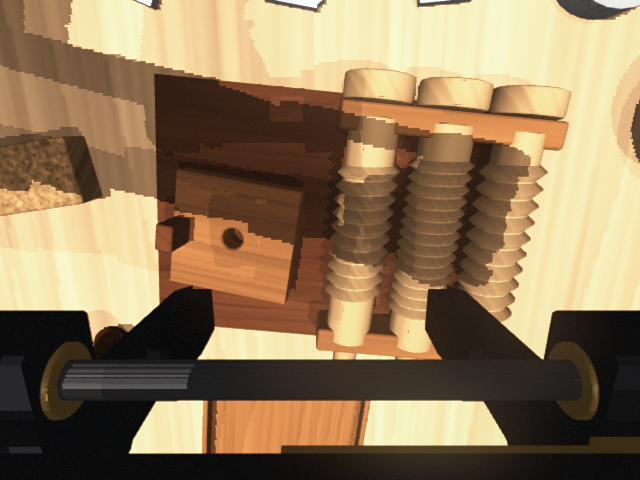

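The wrist picture shows the rest board (hole at about 233,238), its grip block at about (180,233), and the stand to its right. The scene view shows four white combs at about (320,220), (397,214), (360,236) and (403,256). The turquoise look-alike is at (461,216). I'll move to get a better overview.

Request:
drive_tool:
  targets:
    - {"dp":[-0.05,0,-0.05],"angular":[0,0,0],"grip":1}
    - {"dp":[-0.1,0,-0.1],"angular":[0,0,0],"grip":1}
    - {"dp":[-0.14,-0.02,-0.14],"angular":[0,0,0],"grip":1}
    - {"dp":[-0.14,-0.02,-0.14],"angular":[0,0,0],"grip":1}
    - {"dp":[-0.14,-0.02,-0.14],"angular":[0,0,0],"grip":1}

```text
clock: 0.78
ee_pos: [0.5549, 0.1401, 0.3784]
orientation: [0.5, 0.5, -0.5, 0.5]
force: [0.1, -0.7, -0.1]
gripper_width: 0.0877
```

Run:
```python
from h import *
o=manip.get_obs();print(o['clock'],o['ee_pos'],o['joint_velocities'])
import pickle
c=cams.calibration('wrist');pickle.dump(c,open('w1.pkl','wb'));print(c['pose'][:3,3])
snap('wrist','w1.png')
```

```text
0.775 [0.55493506 0.14013562 0.37842255] [-0.03284094  0.02859087  0.03324396 -0.0061763  -0.01011274 -0.00659328]
[0.55424394 0.21191754 0.52388996]
```

View pics/w1.png

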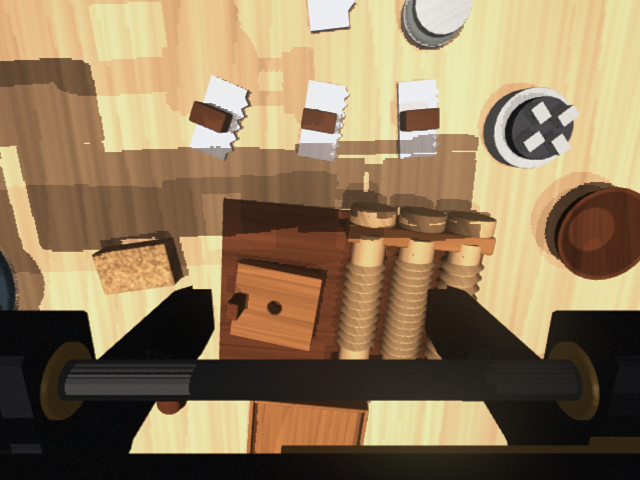

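Run:
```python
import cv2
a=cv2.imread('pics/w1.png');cv2.imwrite('pics/w1a.png',cv2.resize(a[60:170,180:450],None,fx=2.9,fy=2.9,interpolation=cv2.INTER_CUBIC))
cv2.imwrite('pics/w1b.png',cv2.resize(a[190:370,210:500],None,fx=2.7,fy=2.7,interpolation=cv2.INTER_CUBIC))
a=cv2.imread('pics/wrist0.png');cv2.imwrite('pics/w0b.png',cv2.resize(a[60:360,150:580],None,fx=1.8,fy=1.8,interpolation=cv2.INTER_CUBIC))
```

```text
(no output)
```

View pics/w1a.png

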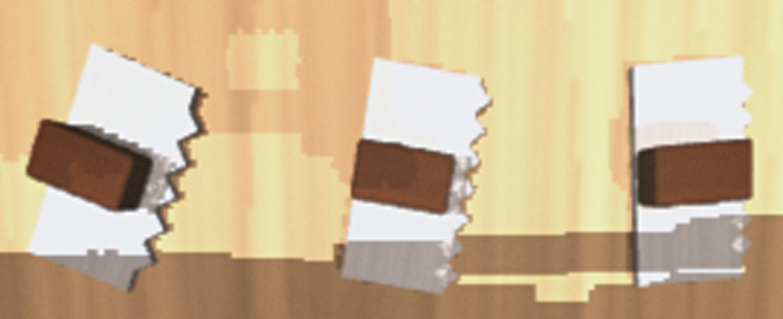

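View pics/w1b.png

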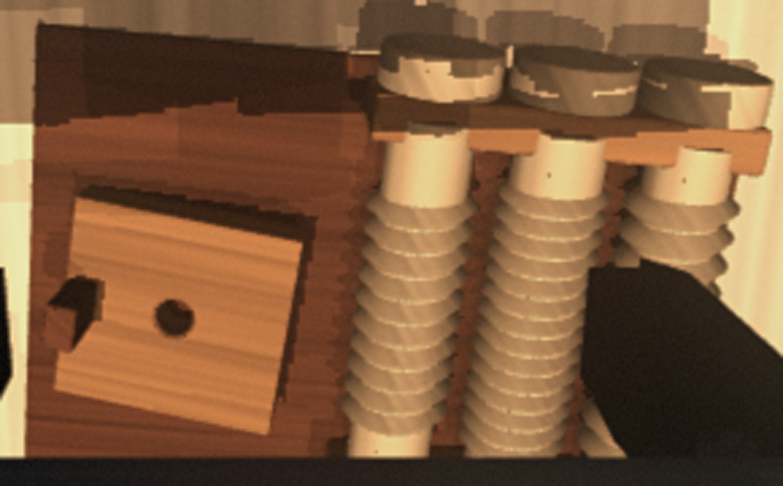

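View pics/w0b.png

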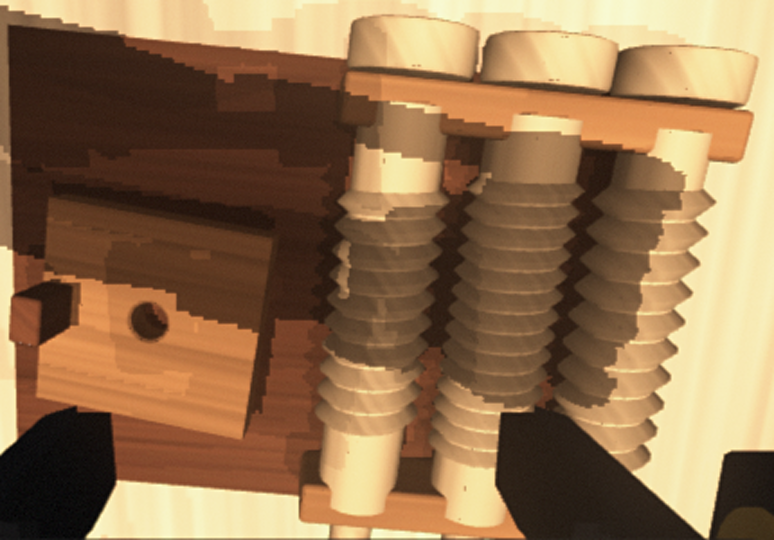

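Request:
drive_tool:
  targets:
    - {"dp":[0,0,0.06],"angular":[0,0,0],"grip":1}
    - {"dp":[0,0,0.12],"angular":[0,0,0],"grip":1}
    - {"dp":[0,0,0.18],"angular":[0,0,0],"grip":1}
    - {"dp":[0.03,0,0.24],"angular":[0,0,0],"grip":1}
    - {"dp":[0.03,0,0.24],"angular":[0,0,0],"grip":1}
    - {"dp":[0.03,0,0.24],"angular":[0,0,0],"grip":1}

```text
clock: 1.58
ee_pos: [0.5543, -0.1009, 0.3469]
orientation: [-0.5, -0.501, 0.501, -0.498]
force: [0.8, -0.6, -0.7]
gripper_width: 0.0881
```

Run:
```python
from h import *
o=manip.get_obs();print(o['clock'],o['ee_pos'])
import pickle
c=cams.calibration('wrist');pickle.dump(c,open('w2.pkl','wb'));print(c['pose'][:3,3])
snap('wrist','w2.png')
a=cv2.imread('pics/w2.png');cv2.imwrite('pics/w2b.png',cv2.resize(a[20:280,180:540],None,fx=2.2,fy=2.2,interpolation=cv2.INTER_CUBIC))
```

```text
1.575 [ 0.55428546 -0.10086536  0.34691381]
[ 0.5543739  -0.02938807  0.49252037]
```

View pics/w2.png

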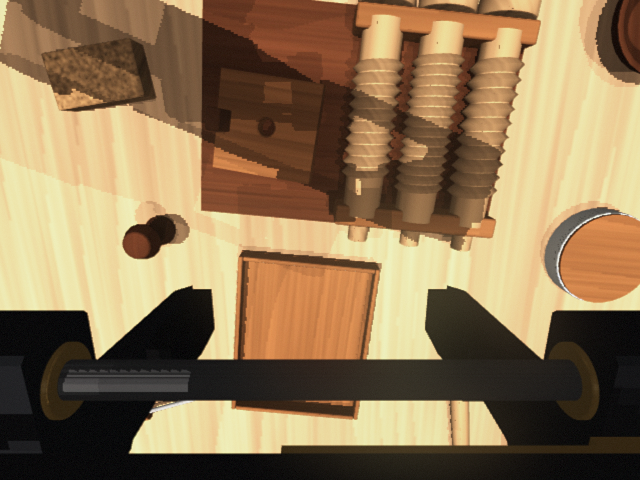

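View pics/w2b.png

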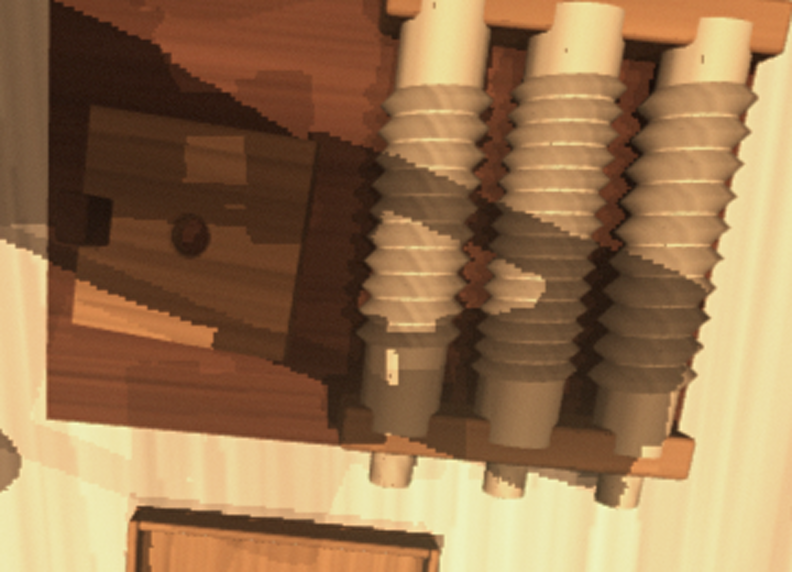

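```bash
cat > m1.py <<'E'
from h import *
import pickle
np.set_printoptions(precision=4,suppress=True)
c1=pickle.load(open('w1.pkl','rb'));c2=pickle.load(open('w2.pkl','rb'))
A=onplane(c1,223,199,.006);B=onplane(c2,201.8,210,.006)
print(A,B,np.linalg.norm(A-B), 'expect .25')
# edge slopes
E1=onplane(c1,340,210,.006); print('top edge', E1)
E2=onplane(c2,334,221,.006); print('bot edge',E2)
for p,q in ((A,B),(B,E2),(A,E1)):
    d=q-p; print(np.degrees(np.arctan2(d[1],d[0])))
yaw=np.arctan2(*( (B-A)[[0,1]]*[1,-1]))
print('yaw',np.degrees(yaw))
R=np.array([[np.cos(yaw),-np.sin(yaw)],[np.sin(yaw),np.cos(yaw)]])
o=(A[:2]+B[:2])/2+R@[.135,0];print('stand',o)
def w(p): return np.r_[o+R@np.array(p[:2]),p[2]]
P=[(-.135,-.125,.006),(.232,-.125,.006),(.037,0,.034),(.065,.06,.062),(.065,-.06,.062),(.129,.06,.062),(.129,-.06,.062),(.193,-.06,.062),(.193,.06,.062),(-.135,.125,.006)]
for yy in (.105,-.105):
  for x in (.03,.23):
    P.append((x,yy,.05))
im=cv2.imread('pics/w2.png')
im=cv2.resize(im[20:280,180:540],None,fx=2.2,fy=2.2,interpolation=cv2.INTER_CUBIC)
for p in P:
    u=(proj(c2,w(p))-[180,20])*2.2; cv2.circle(im,(int(u[0]),int(u[1])),4,(0,255,0),1)
cv2.imwrite('pics/m1.png',im)
E
python3 m1.py
```

```text
[0.4247 0.1198 0.006 ] [ 0.4026 -0.1287  0.006 ] 0.24944567863887052 expect .25
top edge [0.5828 0.1049 0.006 ]
bot edge [ 0.5717 -0.1434  0.006 ]
-95.10168818589348
-4.966841444671073
-5.383132084410886
yaw -5.101688185893483
stand [ 0.5481 -0.0164]
```

View pics/m1.png

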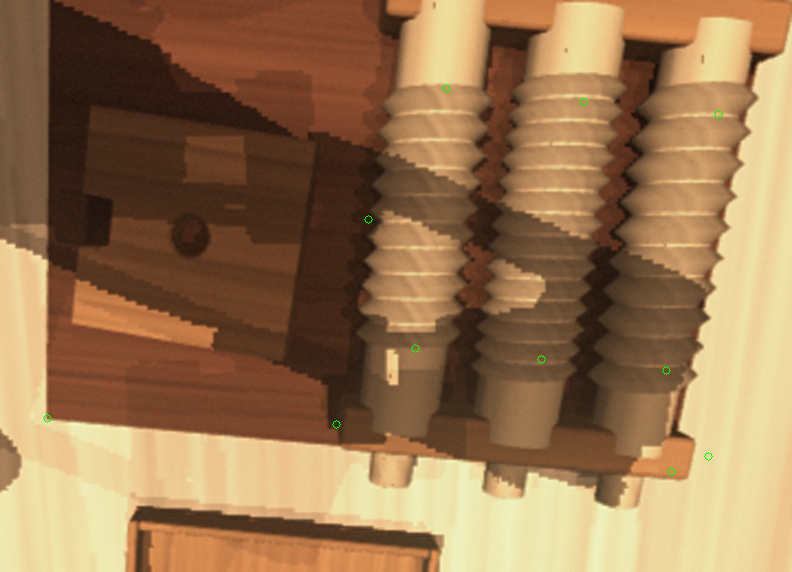

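```bash
cat > rect.py <<'E'
from h import *
def rectify(im,cal,o,yaw,x0,x1,y0,y1,z,s=4):
    # output px: col=(x-x0)*s*1000,row=(y1-y)*s*1000
    R=np.array([[np.cos(yaw),-np.sin(yaw)],[np.sin(yaw),np.cos(yaw)]])
    cs=[(x0,y1),(x1,y1),(x1,y0),(x0,y0)]
    src=np.float32([proj(cal,np.r_[o+R@np.array(p),z]) for p in cs])
    W=int((x1-x0)*1000*s);H=int((y1-y0)*1000*s)
    M=cv2.getPerspectiveTransform(src,np.float32([(0,0),(W,0),(W,H),(0,H)]))
    return cv2.warpPerspective(im,M,(W,H),flags=cv2.INTER_CUBIC)
E
python3 - <<'E'
from rect import *
import pickle
c2=pickle.load(open('w2.pkl','rb'));im=cv2.imread('pics/w2.png')
o=np.array([.5481,-.0164]);yaw=np.radians(-5.1)
r=rectify(im,c2,o,yaw,.02,.22,-.07,.07,.034,4)
for i in range(-6,7):
    y=int((70-i*10)*4); cv2.line(r,(0,y),(15 if i else 60,y),(0,255,0),1)
cv2.imwrite('pics/rs.png',r)
E
```

```text
(no output)
```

View pics/rs.png

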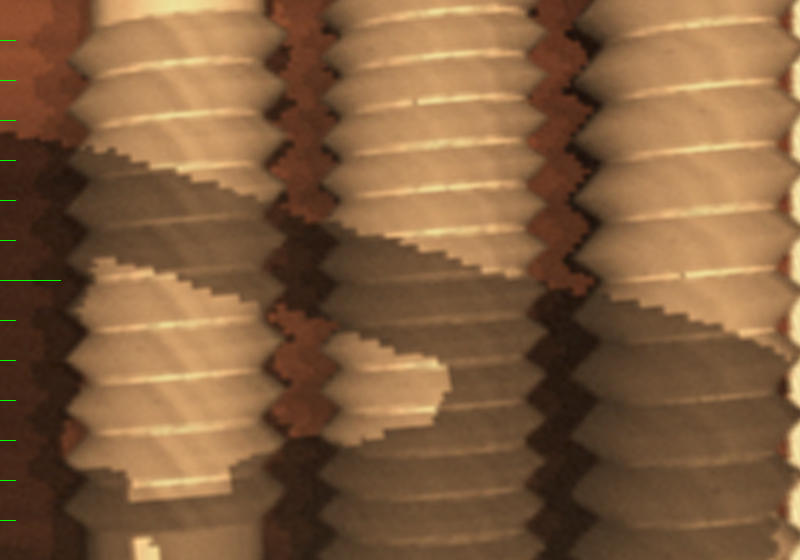

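```bash
cat > combs.py <<'E'
from rect import *
import pickle,sys
def blocks(im,cal,z=.05):
    hsv=cv2.cvtColor(im,cv2.COLOR_RGB2HSV)
    return hsv
def find(im,cal,roi=None):
    # white plates
    hsv=cv2.cvtColor(im,cv2.COLOR_BGR2HSV)
    m=((hsv[...,1]<70)&(hsv[...,2]>100)).astype(np.uint8)*255
    m=cv2.morphologyEx(m,cv2.MORPH_CLOSE,np.ones((3,3)))
    cs,_=cv2.findContours(m,cv2.RETR_EXTERNAL,cv2.CHAIN_APPROX_NONE)
    return [c for c in cs if cv2.contourArea(c)>300]
E
python3 - <<'E'
from combs import *
c1=pickle.load(open('w1.pkl','rb'));im=cv2.imread('pics/w1.png')
for c in find(im,c1):
    print(cv2.boundingRect(c),cv2.contourArea(c))
# estimate from hand clicks on w1a (scale 2.9, off 180,60): back edge corners
f=lambda u,v:onplane(c1,180+u/2.9,60+v/2.9,.012)[:2]
back={'1':((95,44),(31,252)),'2':((374,57),(342,275)),'3':((632,66),(637,286))}
out=[]
for k,(a,b) in back.items():
    P=f(*a);Q=f(*b);d=P-Q;L=np.linalg.norm(d);yaw=np.arctan2(-d[0],d[1])
    R=np.array([[np.cos(yaw),-np.sin(yaw)],[np.sin(yaw),np.cos(yaw)]])
    o=(P+Q)/2+R@[.026,0]
    print(k,'back len',L,'yaw',np.degrees(yaw),'origin',o)
    r=rectify(im,c1,o,yaw,-.035,.035,-.052,.052,.012,5)
    for i in range(-5,6): cv2.line(r,(330,int((52-i*10)*5)),(350,int((52-i*10)*5)),(0,160,0),1)
    out.append(r)
cv2.imwrite('pics/cr.png',np.hstack(out)[:, :])
print(np.hstack(out).shape)
E
```

```text
(383, 401, 18, 43) 333.5
(87, 276, 16, 81) 358.0
(97, 96, 17, 55) 431.0
(117, 94, 15, 55) 341.0
(493, 87, 87, 90) 2027.0
(298, 80, 51, 81) 2227.5
(189, 75, 59, 85) 2311.0
(397, 0, 103, 159) 9896.5
(370, 0, 24, 140) 1752.5
(307, 0, 48, 32) 1157.0
1 back len 0.09224980361592897 yaw -22.136577587595717 origin [0.43077886 0.22134777]
2 back len 0.09151156831948806 yaw -9.306298949410559 origin [0.56001766 0.21959133]
3 back len 0.09185793096103292 yaw 4.7065985377132 origin [0.6808521  0.22192548]
(520, 1050, 3)
```

```bash
python3 -c "
import cv2;a=cv2.imread('pics/cr.png');print(a.shape);cv2.imwrite('pics/cr2.png',cv2.resize(a,None,fx=.76,fy=.76))"
```

```text
(520, 1050, 3)
```

View pics/cr2.png

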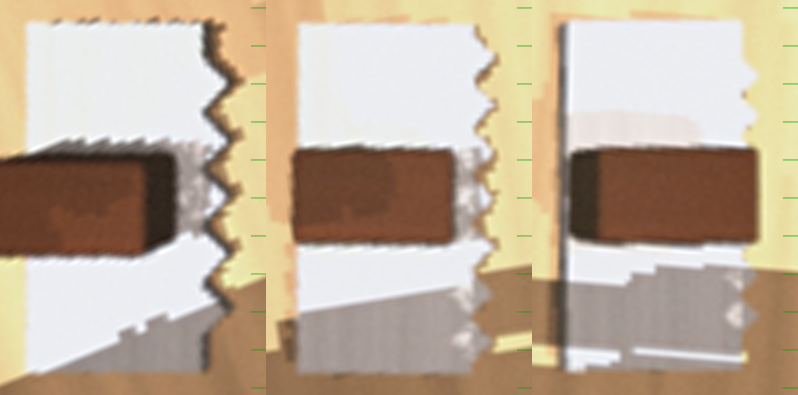

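Run:
```python
from rect import *
import pickle
np.set_printoptions(precision=4,suppress=True)
c1=pickle.load(open('w1.pkl','rb'));c2=pickle.load(open('w2.pkl','rb'))
o=np.array([.5481,-.0164]);yaw=np.radians(-5.1);R=np.array([[np.cos(yaw),-np.sin(yaw)],[np.sin(yaw),np.cos(yaw)]])
S=lambda p:(R.T@(p[:2]-o))*1000
g1=lambda u,v,z:S(onplane(c1,210+u/2.7,190+v/2.7,z))
g2=lambda u,v,z:S(onplane(c2,180+u/2.2,20+v/2.2,z))
for n,z,a,b in (('back+',.028,(76,197),(90,105)),('front+',.042,(303,240),(316,142)),('front-',.042,(270,434),(287,362)),('back-',.028,(55,388),(72,322)),('hole',.035,(174,318),(191,235))):
    print(n,g1(*a,z),g2(*b,z))
# block top by 2 views? top face of block in w2b approx
T0=lambda u,v,z:S(onplane(c2,u,v,z))
# tray corners (top z .028) in w2
for u,v in ((241,250),(380,263),(357,418),(233,408)): print('tray',onplane(c2,u,v,.028),)
# triangulate hole
o1,d1=ray(c1,210+174/2.7,190+318/2.7);o2,d2=ray(c2,180+191/2.2,20+235/2.2)
A=np.c_[d1,-d2];t=np.linalg.lstsq(A,o2-o1,rcond=None)[0];print('tri hole',o1+d1*t[0],o2+d2*t[1])
for (a,b) in (((303,240),(316,142)),((270,434),(287,362)),((76,197),(90,105)),((55,388),(72,322))):
    o1,d1=ray(c1,210+a[0]/2.7,190+a[1]/2.7);o2,d2=ray(c2,180+b[0]/2.2,20+b[1]/2.2)
    A=np.c_[d1,-d2];t=np.linalg.lstsq(A,o2-o1,rcond=None)[0];p=(o1+d1*t[0]+o2+d2*t[1])/2;print('tri',p, S(p))
```

```text
back+ [-107.5305   43.236 ] [-107.964   42.872]
front+ [ 7.407  36.0456] [ 6.8078 33.9627]
front- [  0.2774 -73.7048] [  1.2743 -75.238 ]
back- [-115.1551  -65.145 ] [-115.8168  -65.8323]
hole [-54.1165 -15.3334] [-53.3334 -15.3723]
tray [ 0.4543 -0.1754  0.028 ]
tray [ 0.6296 -0.1929  0.028 ]
tray [ 0.6063 -0.4284  0.028 ]
tray [ 0.4292 -0.4113  0.028 ]
tri hole [ 0.4928 -0.027   0.0348] [ 0.4936 -0.027   0.0347]
tri [0.5583 0.0172 0.038 ] [ 7.1946 34.4121]
tri [ 0.5422 -0.0919  0.0387] [  0.8029 -75.7418]
tri [0.4445 0.036  0.0274] [-107.8772   42.9648]
tri [ 0.427  -0.0718  0.0269] [-115.7444  -65.9052]
```

Request:
drive_tool:
  targets:
    - {"dp":[0.02,-0.011,-0.008],"angular":[10,0,0],"grip":0.2}
    - {"dp":[0.04,-0.022,-0.016],"angular":[20,0,0],"grip":0.2}
    - {"dp":[0.06,-0.033,-0.024],"angular":[30,0,0],"grip":0.2}
    - {"dp":[0.08,-0.044,-0.032],"angular":[40,0,0],"grip":0.2}
    - {"dp":[0.1,-0.055,-0.04],"angular":[50,0,0],"grip":0.2}
    - {"dp":[0.12,-0.066,-0.048],"angular":[60,0,0],"grip":0.2}
    - {"dp":[0.14,-0.077,-0.056],"angular":[70,0,0],"grip":0.2}
    - {"dp":[0.16,-0.088,-0.064],"angular":[80,0,0],"grip":0.2}
    - {"dp":[0.18,-0.099,-0.072],"angular":[90,0,0],"grip":0.2}
    - {"dp":[0.2,-0.113,-0.08],"angular":[98.9,0,0],"grip":0.2}
    - {"dp":[0.2,-0.113,-0.08],"angular":[98.9,0,0],"grip":0.2}
    - {"dp":[0.2,-0.113,-0.08],"angular":[98.9,0,0],"grip":0.2}

```text
clock: 3.12
ee_pos: [0.4433, -0.0198, 0.15]
orientation: [0.706, -0.054, -0.704, -0.053]
force: [-0.2, -0.4, 0.6]
gripper_width: 0.053
```

```bash
cat >> h.py <<'E'
import pickle
from scipy.spatial.transform import Rotation as Ro
SO=np.array([.5481,-.0164]);SY=np.radians(-5.1)
def R2(a): return np.array([[np.cos(a),-np.sin(a)],[np.sin(a),np.cos(a)]])
def toS(p): return R2(SY).T@(np.array(p)[:2]-SO)
def frS(p): return SO+R2(SY)@np.array(p)[:2]
def yawtool(o): # heading of -tool z  (block forward), deg
    z=Ro.from_quat(o['orientation']).as_matrix()[:,2]; return np.degrees(np.arctan2(-z[1],-z[0]))
def st():
    o=manip.get_obs();print('t %.2f'%o['clock'],'ee',o['ee_pos'].round(4),'S',(toS(o['ee_pos'])*1000).round(1),'fwd',round(yawtool(o),2),'F',o['force'].round(1),'w',round(o['gripper_width'],4));return o
def shot(f):
    o=st();c=cams.calibration('wrist');im=snap('wrist',f+'.png');pickle.dump(c,open(f+'.pkl','wb'));return im,c
E
python3 - <<'E'
from h import *
shot('w3')
E
```

```text
t 3.12 ee [ 0.4433 -0.0198  0.15  ] S [-104.1  -12.7] fwd -8.65 F [-0.2 -0.4  0.6] w 0.053
```

View pics/w3.png

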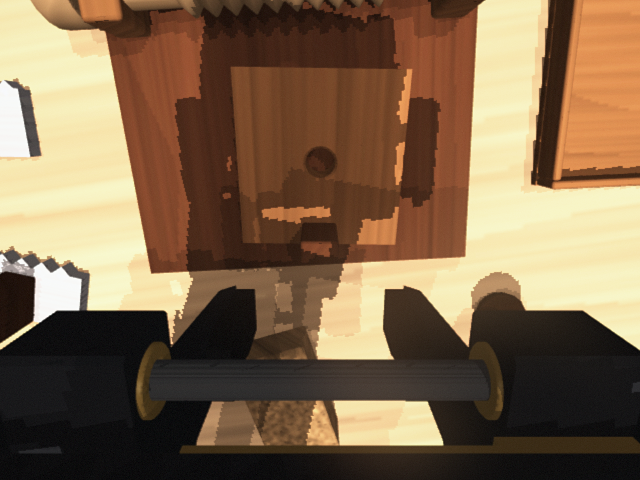

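Run:
```python
from h import *
c=pickle.load(open('w3.pkl','rb'))
for z in (.062,): 
  for u,v in ((301,241),(338,241),(337,223),(303,223)): print(z,toS(onplane(c,u,v,z))*1000)
print(proj(c,[*frS([-.106,-.0127]),.062]))
im=cv2.imread('pics/w3.png');cv2.imwrite('pics/w3c.png',cv2.resize(im[200:300,240:400],None,fx=5,fy=5))
```

```text
0.062 [-100.07769242   -1.43960772]
0.062 [-101.50050795  -24.62297651]
0.062 [-89.8655223  -24.56572989]
0.062 [-88.57390144  -3.54411056]
[319.48278494 248.94059432]
```

View pics/w3c.png

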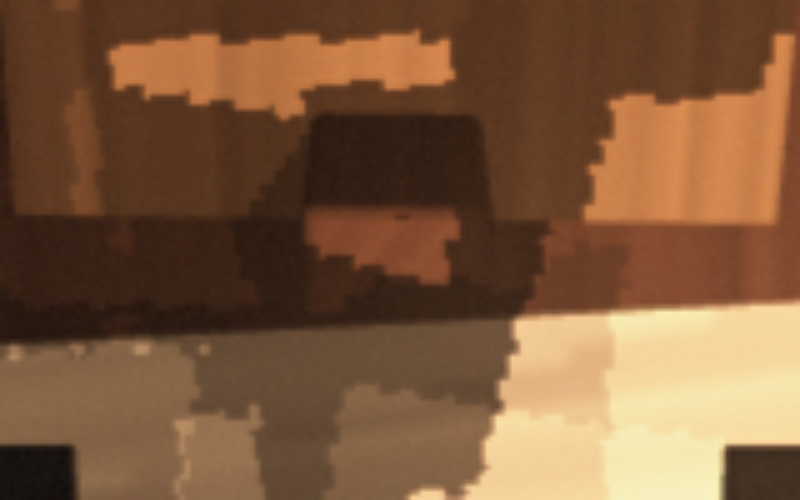

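Request:
drive_tool:
  targets:
    - {"dp":[0.05,0,0.002],"angular":[0,0,0],"grip":0.2}
    - {"dp":[0.09,0,0.002],"angular":[0,0,0],"grip":0.2}
    - {"dp":[0.11,0,0.002],"angular":[0,0,0],"grip":0.2}
    - {"dp":[0.11,0,0.002],"angular":[0,0,0],"grip":0.2}
    - {"dp":[0.11,0,0.002],"angular":[0,0,0],"grip":-0.5}
    - {"dp":[0.11,0,0.002],"angular":[0,0,0],"grip":-0.5}
    - {"dp":[0.11,0,0.002],"angular":[0,0,0],"grip":-0.5}
    - {"dp":[0.11,0,0.002],"angular":[0,0,0],"grip":-0.5}
  squeeze: 4

```text
clock: 4.18
ee_pos: [0.4408, -0.0198, 0.0395]
orientation: [0.706, -0.055, -0.704, -0.055]
force: [-0.2, 0.2, 4.9]
gripper_width: 0.0238
```

Run:
```python
from h import *
shot('w4')
```

```text
t 4.17 ee [ 0.4408 -0.0198  0.0395] S [-106.6  -13. ] fwd -8.89 F [-0.2  0.2  4.9] w 0.0238
```

View pics/w4.png

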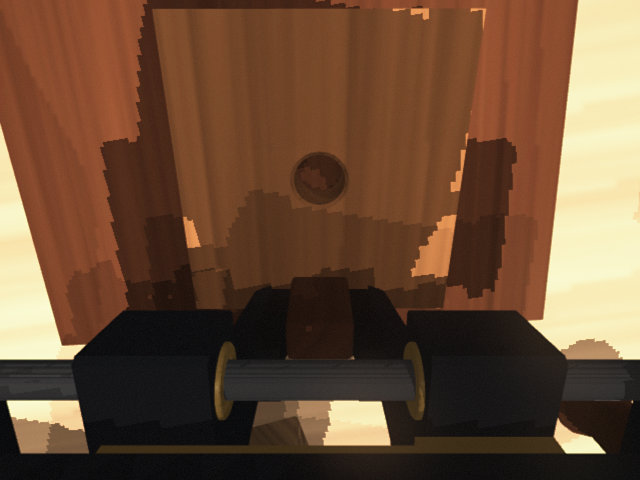

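Request:
drive_tool:
  targets:
    - {"dp":[0,-0.001,-0.004],"angular":[0,0,0],"grip":-0.5}
    - {"dp":[0,-0.003,-0.008],"angular":[0,0,0],"grip":-0.5}
    - {"dp":[0,-0.005,-0.012],"angular":[0,0,0],"grip":-0.5}
    - {"dp":[0,-0.005,-0.012],"angular":[0,0,0],"grip":-0.5}

```text
clock: 4.72
ee_pos: [0.4519, -0.0164, 0.0384]
orientation: [-0.704, 0.055, 0.706, 0.055]
force: [-3.4, -1.1, 1.3]
gripper_width: 0.0237
```

Run:
```python
from h import *
im,c=shot('w5')
im=cv2.imread('pics/w5.png');cv2.imwrite('pics/w5c.png',cv2.resize(im[0:310,130:510],None,fx=1.8,fy=1.8))
```

```text
t 4.72 ee [ 0.4519 -0.0164  0.0384] S [-95.8  -8.6] fwd -8.88 F [-3.4 -1.1  1.3] w 0.0237
```

View pics/w5c.png

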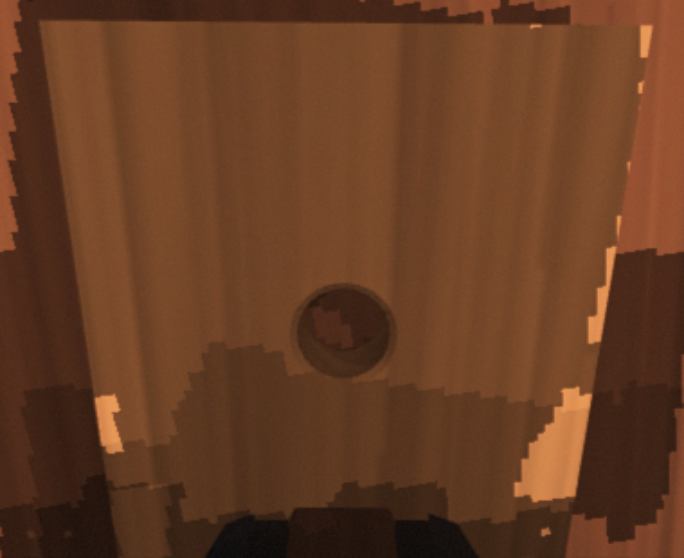

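Request:
drive_tool:
  targets:
    - {"dp":[0,-0.001,-0.003],"angular":[0,0,0],"grip":-0.5}
    - {"dp":[0,-0.002,-0.006],"angular":[0,0,0],"grip":-0.5}
    - {"dp":[0,-0.002,-0.006],"angular":[0,0,0],"grip":-0.5}

```text
clock: 5.15
ee_pos: [0.4587, -0.0154, 0.0386]
orientation: [-0.705, 0.055, 0.705, 0.055]
force: [-3.4, 1.0, 2.2]
gripper_width: 0.0241
```

Run:
```python
from h import *
im,c=shot('w6')
im=cv2.imread('pics/w6.png');cv2.imwrite('pics/w6c.png',cv2.resize(im[100:260,230:410],None,fx=3.5,fy=3.5))
```

```text
t 5.15 ee [ 0.4587 -0.0154  0.0386] S [-89.2  -7. ] fwd -8.89 F [-3.4  1.   2.2] w 0.0241
```

View pics/w6c.png

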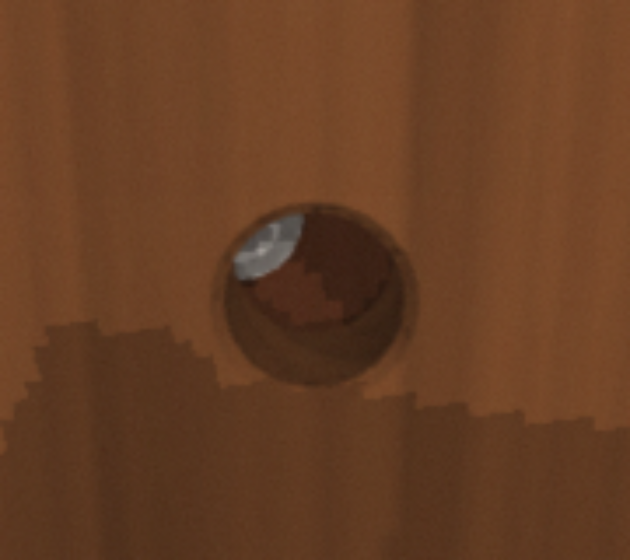

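The dowel shows in the hole at the upper left, so it lies further towards +y and slightly ahead.

Request:
drive_tool:
  targets:
    - {"dp":[0,-0.003,-0.001],"angular":[0,0,0],"grip":-0.5}
    - {"dp":[0,-0.006,-0.002],"angular":[0,0,0],"grip":-0.5}
    - {"dp":[0,-0.008,-0.003],"angular":[0,0,0],"grip":-0.5}
    - {"dp":[0,-0.008,-0.003],"angular":[0,0,0],"grip":-0.5}

```text
clock: 5.7
ee_pos: [0.4638, -0.0079, 0.0388]
orientation: [0.705, -0.055, -0.705, -0.055]
force: [1.1, 0.3, -1.4]
gripper_width: 0.024
```

Run:
```python
from h import *
im,c=shot('w7')
im=cv2.imread('pics/w7.png');cv2.imwrite('pics/w7c.png',cv2.resize(im[100:260,230:410],None,fx=3.5,fy=3.5))
```

```text
t 5.70 ee [ 0.4638 -0.0079  0.0388] S [-84.8   1. ] fwd -8.88 F [ 1.1  0.3 -1.4] w 0.024
```

View pics/w7c.png

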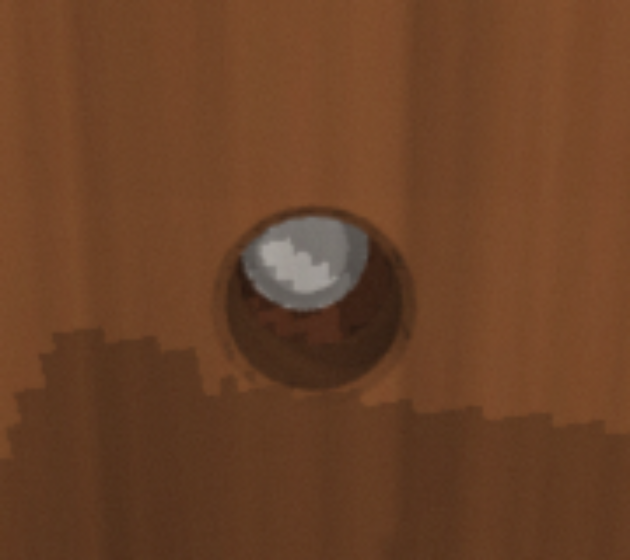

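Request:
drive_tool:
  targets:
    - {"dp":[0,-0.001,-0.001],"angular":[0,0,0],"grip":-0.5}
    - {"dp":[0,-0.0015,-0.002],"angular":[0,0,0],"grip":-0.5}
    - {"dp":[0,-0.0015,-0.002],"angular":[0,0,0],"grip":-0.5}

```text
clock: 6.12
ee_pos: [0.4655, -0.007, 0.0387]
orientation: [0.705, -0.055, -0.705, -0.055]
force: [1.7, 0.1, -0.9]
gripper_width: 0.0241
```

Run:
```python
from h import *
im,c=shot('w8')
im=cv2.imread('pics/w8.png');cv2.imwrite('pics/w8c.png',cv2.resize(im[0:310,130:510],None,fx=1.8,fy=1.8))
```

```text
t 6.12 ee [ 0.4655 -0.007   0.0387] S [-83.1   2. ] fwd -8.9 F [ 1.7  0.1 -0.9] w 0.0241
```

View pics/w8c.png

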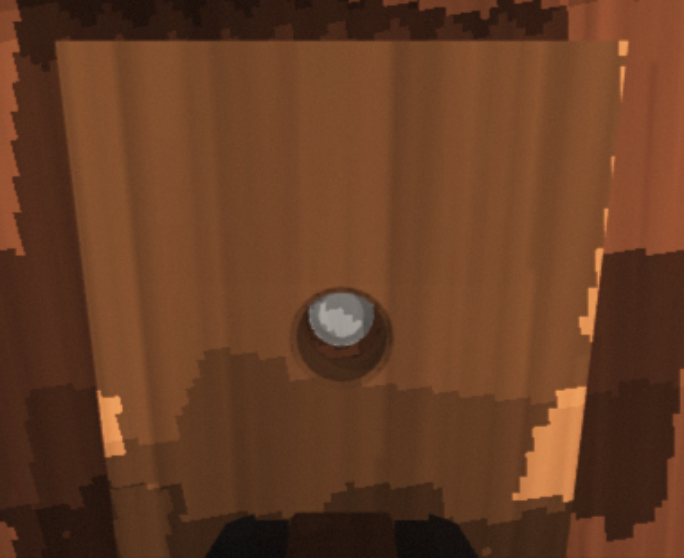

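Request:
drive_tool:
  targets:
    - {"dp":[0,0,0],"angular":[0,0,0],"grip":0.3}
    - {"dp":[0,0,0],"angular":[0,0,0],"grip":0.3}
    - {"dp":[-0.05,0,0],"angular":[0,0,0],"grip":0.3}
    - {"dp":[-0.11,0,0],"angular":[0,0,0],"grip":0.3}
    - {"dp":[-0.17,0,0],"angular":[0,0,0],"grip":0.3}
    - {"dp":[-0.2,0,0],"angular":[0,0,0],"grip":0.3}
    - {"dp":[-0.2,0,0],"angular":[0,0,0],"grip":0.3}

```text
clock: 7.05
ee_pos: [0.4668, -0.0073, 0.2414]
orientation: [0.707, -0.055, -0.703, -0.054]
force: [-0.1, 0.1, -0.9]
gripper_width: 0.0572
```

Run:
```python
from h import *
im,c=shot('w9')
```

```text
t 7.05 ee [ 0.4668 -0.0073  0.2414] S [-81.7   1.8] fwd -8.9 F [-0.1  0.1 -0.9] w 0.0572
```

View pics/w9.png

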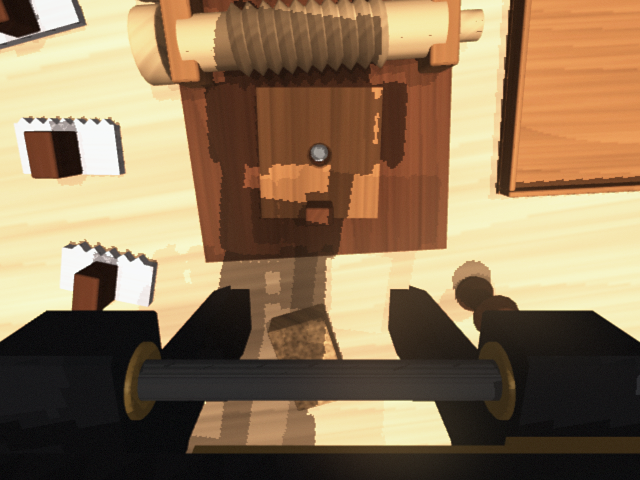

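Run:
```python
from h import *
c=pickle.load(open('w9.pkl','rb'))
P=[onplane(c,u,v,.028) for u,v in ((257,88),(383,86),(378,218),(261,218))]
print([ (toS(p)*1000).round(1) for p in P],[round(np.linalg.norm(P[i]-P[(i+1)%4]),4) for i in range(4)])
print('pin',toS(onplane(c,319,153,.015))*1000)
for p in ((.037,0,.034),): print(proj(c,[*frS(p),.034]))
im=cv2.imread('pics/w9.png');cv2.imwrite('pics/w9c.png',cv2.resize(im[0:270,150:480],None,fx=2.3,fy=2.3))
```

```text
[array([27.2, 48.8]), array([ 21.6, -60.2]), array([-95., -53.]), array([-87.7,  57.7])] [np.float64(0.1092), np.float64(0.1169), np.float64(0.111), np.float64(0.1153)]
pin [-31.97442831  -1.08602689]
[312.2626273   70.79293753]
```

View pics/w9c.png

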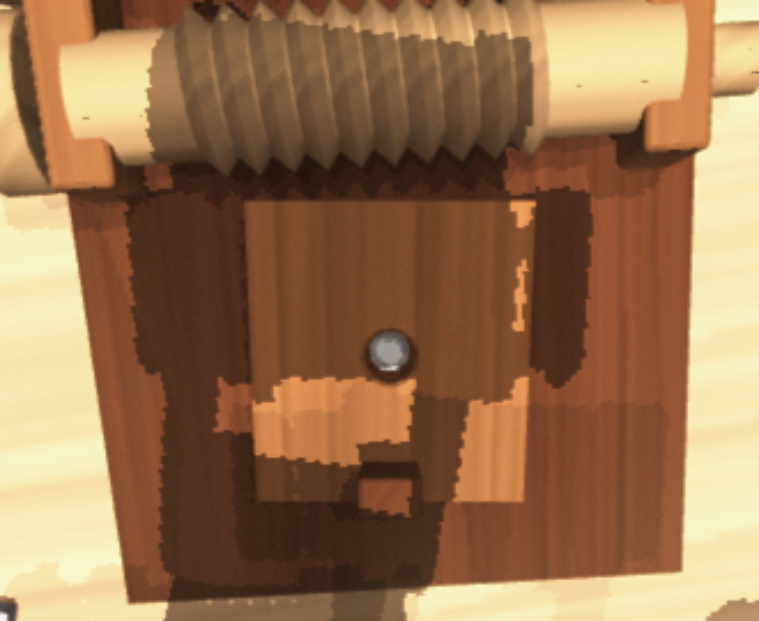

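The board has dropped flat over the dowel: measured sides are 109 x 116 mm at z = 28, and the dowel shows in the middle of the hole at (319,153). Next is comb 1, the 15 mm one at the lower left of this view.

```bash
cat >> h.py <<'E'
def go(x,y,z,fwd):
    "print dp and angle from current measured pose to world target, fwd heading deg"
    o=manip.get_obs();M=Ro.from_quat(o['orientation']).as_matrix()
    d=M.T@(np.array([x,y,z])-o['ee_pos']); a=-(fwd-yawtool(o)); a=(a+180)%360-180
    print('dp',d.round(4),'rx',round(a,1)); return d,a
def combtcp(ox,oy,yawdeg): 
    p=np.array([ox,oy])+R2(np.radians(yawdeg))@[-.006,0]; return p
E
python3 - <<'E'
from h import *
p=combtcp(.4308,.2213,-22.1);print(p);go(*p,.12,-22.1)
E
```

```text
[0.42524083 0.22355735]
dp [ 0.119  -0.2216  0.0757] rx 13.2
```

Request:
drive_tool:
  targets:
    - {"dp":[0.0,-0.055,0.02],"angular":[4,0,0],"grip":0.2}
    - {"dp":[0.03,-0.11,0.04],"angular":[8,0,0],"grip":0.2}
    - {"dp":[0.06,-0.165,0.06],"angular":[13.2,0,0],"grip":0.2}
    - {"dp":[0.09,-0.2215,0.0757],"angular":[13.2,0,0],"grip":0.2}
    - {"dp":[0.12,-0.2215,0.0757],"angular":[13.2,0,0],"grip":0.2}
    - {"dp":[0.12,-0.2215,0.0757],"angular":[13.2,0,0],"grip":0.2}
    - {"dp":[0.12,-0.2215,0.0757],"angular":[13.2,0,0],"grip":0.2}

```text
clock: 7.98
ee_pos: [0.4247, 0.223, 0.1186]
orientation: [-0.694, 0.136, 0.694, 0.135]
force: [0.6, -0.3, 0.4]
gripper_width: 0.0531
```

Run:
```python
from h import *
im,c=shot('w10')
```

```text
t 7.97 ee [0.4247 0.223  0.1186] S [-144.2  227.5] fwd -22.13 F [ 0.6 -0.3  0.4] w 0.0531
```

View pics/w10.png

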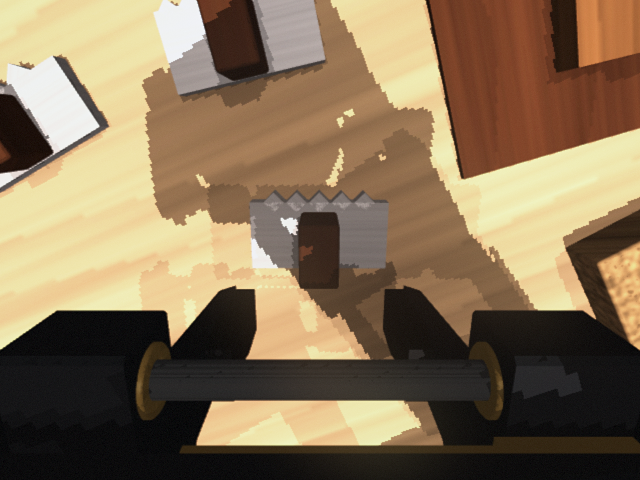

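Run:
```python
from rect import *
c=pickle.load(open('w10.pkl','rb'));o=np.array([.4247,.2230]);
def T(p): return R2(np.radians(-22.13)).T@(p[:2]-o)*1000
for u,v in ((301,212),(337,212),(339,289),(300,289)): print(T(onplane(c,u,v,.05)))
print('plate',[T(onplane(c,u,v,.012)).round(1) for u,v in ((251,203),(387,203))], 'teeth',[T(onplane(c,u,v,.012)).round(1) for u,v in ((276,193),(297,193),(319,192),(340,192),(362,192))])
im=cv2.imread('pics/w10.png')
a=cv2.resize(im[0:110,0:340],None,fx=2.3,fy=2.3,interpolation=cv2.INTER_CUBIC);cv2.imwrite('pics/w10a.png',a)
```

```text
[25.74093183 10.09485798]
[ 25.75052382 -10.17842909]
[-21.14847311 -11.98766222]
[-21.16375394  11.30040868]
plate [array([23.6, 44.8]), array([ 23.7, -44.8])] teeth [array([30.2, 28.1]), array([30.3, 14.4]), array([30.9,  0. ]), array([ 30.9, -13.7]), array([ 30.9, -28.1])]
```

View pics/w10a.png

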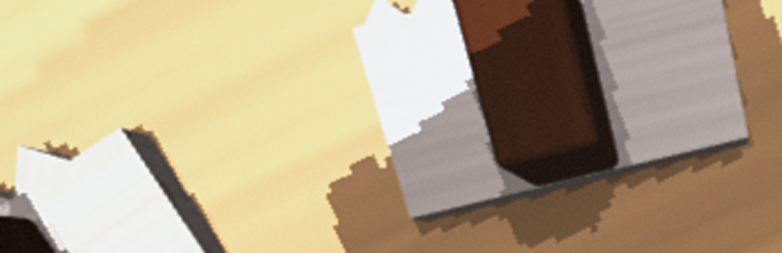

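Request:
drive_tool:
  targets:
    - {"dp":[0.055,0,0.002],"angular":[0,0,0],"grip":0.2}
    - {"dp":[0.09,0,0.002],"angular":[0,0,0],"grip":0.2}
    - {"dp":[0.1,0,0.002],"angular":[0,0,0],"grip":0.2}
    - {"dp":[0.1,0,0.002],"angular":[0,0,0],"grip":-0.6}
    - {"dp":[0.1,0,0.002],"angular":[0,0,0],"grip":-0.6}
    - {"dp":[0.1,0,0.002],"angular":[0,0,0],"grip":-0.6}
    - {"dp":[0.1,0,0.002],"angular":[0,0,0],"grip":-0.6}
    - {"dp":[0.06,0,0.002],"angular":[0,0,0],"grip":-0.6}
    - {"dp":[0.01,0,0.002],"angular":[0,0,0],"grip":-0.6}
    - {"dp":[0.01,0,0.002],"angular":[0,0,0],"grip":-0.6}
  squeeze: 30

```text
clock: 9.28
ee_pos: [0.426, 0.2253, 0.1129]
orientation: [0.697, -0.134, -0.691, -0.137]
force: [0.3, -0.1, -1.3]
gripper_width: 0.0236
```

Run:
```python
from h import *
im,c=shot('w11')
p=frS([-.01,0]); go(*p,.10,-5.1)
```

```text
t 9.28 ee [0.426  0.2253 0.1129] S [-143.1  229.9] fwd -22.08 F [ 0.3 -0.1 -1.3] w 0.0236
dp [ 0.0109  0.1799 -0.1958] rx -17.0
```

View pics/w11.png

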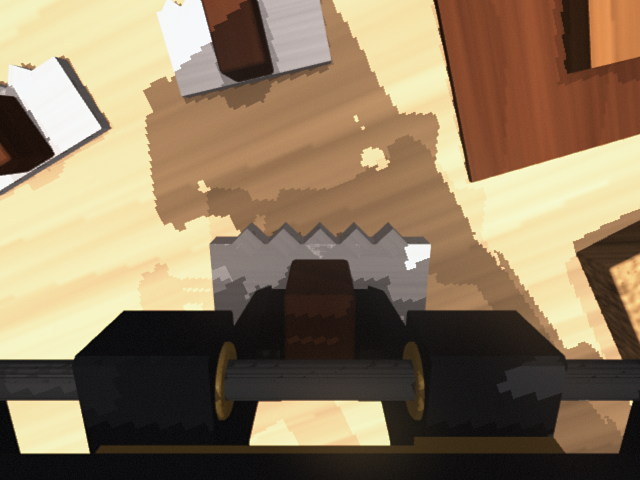

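Run:
```python
from h import *
c=pickle.load(open('w11.pkl','rb'));o=np.array([.426,.2253]);a=-22.08
def T(p): return R2(np.radians(a)).T@(p[:2]-o)*1000
print([T(onplane(c,u,v,.107)).round(1) for u,v in ((210,243),(431,243),(252,227),(286,226),(321,225),(355,225),(390,226),(235,243),(410,243))])
p=frS([-.012,0]); go(*p,.10,-5.1)
```

```text
[array([26.3, 44.5]), array([ 26.5, -45.7]), array([33., 27.]), array([33.5, 13.2]), array([33.9, -0.9]), array([ 33.9, -14.6]), array([ 33.6, -28.6]), array([26.3, 34.3]), array([ 26.5, -37.1])]
dp [ 0.0108  0.1805 -0.1939] rx -17.0
```

Request:
drive_tool:
  targets:
    - {"dp":[0,0.04,-0.043],"angular":[-4,0,0],"grip":-0.6}
    - {"dp":[0,0.08,-0.086],"angular":[-8,0,0],"grip":-0.6}
    - {"dp":[0,0.12,-0.129],"angular":[-12,0,0],"grip":-0.6}
    - {"dp":[0,0.16,-0.172],"angular":[-16,0,0],"grip":-0.6}
    - {"dp":[0.011,0.1805,-0.194],"angular":[-17,0,0],"grip":-0.6}
    - {"dp":[0.02,0.1805,-0.194],"angular":[-17,0,0],"grip":-0.6}
    - {"dp":[0.03,0.1805,-0.194],"angular":[-17,0,0],"grip":-0.6}
    - {"dp":[0.03,0.1805,-0.194],"angular":[-17,0,0],"grip":-0.6}

```text
clock: 10.32
ee_pos: [0.5329, -0.0143, 0.077]
orientation: [-0.705, 0.031, 0.708, 0.031]
force: [-0.2, 0.2, -1.3]
gripper_width: 0.0241
```

Run:
```python
from h import *
im,c=shot('w12')
```

```text
t 10.32 ee [ 0.5329 -0.0143  0.077 ] S [-15.3   0.8] fwd -5.02 F [-0.2  0.2 -1.3] w 0.0241
```

View pics/w12.png

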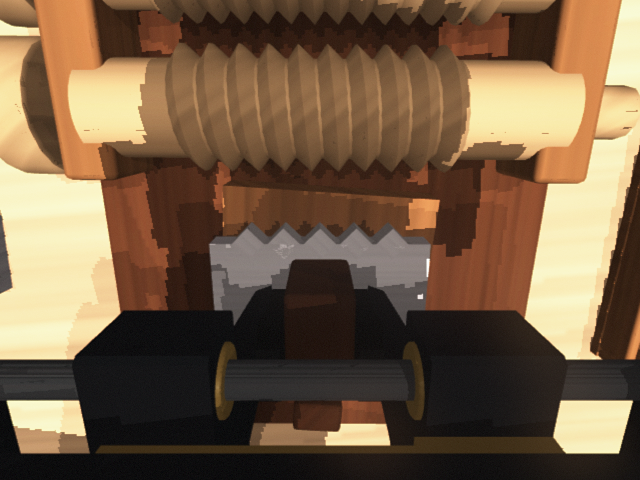

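Run:
```python
from rect import *
c=pickle.load(open('w12.pkl','rb'));im=cv2.imread('pics/w12.png')
r=rectify(im,c,SO,SY,.0,.06,-.07,.07,.034,6)  # cols x, rows y
r=cv2.rotate(r,cv2.ROTATE_90_COUNTERCLOCKWISE) # up = +x, left=+y
# col = (70-y)*6
for y in range(-60,61,10): cv2.line(r,(int((70-y)*6),350),(int((70-y)*6),300 if y==0 else 330),(0,255,0),1)
cv2.imwrite('pics/r12.png',r[:, 20:820]);print(r.shape)
```

```text
(360, 840, 3)
```

View pics/r12.png

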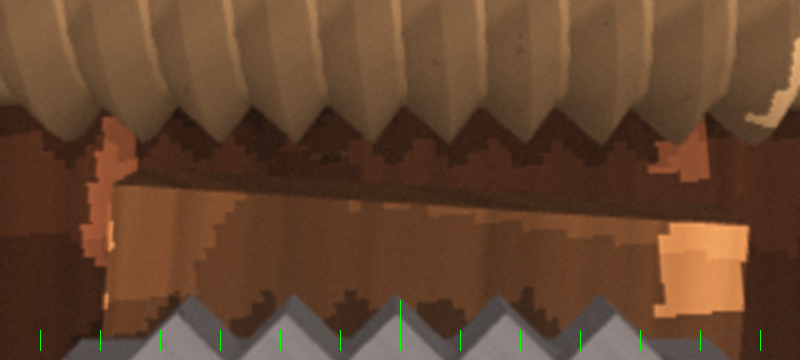

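Request:
drive_tool:
  targets:
    - {"dp":[0.015,0.0007,0],"angular":[0,0,0],"grip":-0.6}
    - {"dp":[0.027,0.0007,0],"angular":[0,0,0],"grip":-0.6}
    - {"dp":[0.0305,0.0007,0],"angular":[0,0,0],"grip":-0.6}
    - {"dp":[0.0305,0.0007,-0.006],"angular":[0,0,0],"grip":-0.6}
    - {"dp":[0.0305,0.0007,-0.012],"angular":[0,0,0],"grip":-0.6}
    - {"dp":[0.0305,0.0007,-0.016],"angular":[0,0,0],"grip":-0.6}
    - {"dp":[0.0305,0.0007,-0.019],"angular":[0,0,0],"grip":-0.6}
    - {"dp":[0.0305,0.0007,-0.019],"angular":[0,0,0],"grip":-0.6}

```text
clock: 11.38
ee_pos: [0.5531, -0.0182, 0.0481]
orientation: [-0.706, 0.031, 0.707, 0.031]
force: [-4.2, 0.2, 4.6]
gripper_width: 0.0239
```

Run:
```python
from h import *
im,c=shot('w13')
im=cv2.imread('pics/w13.png');cv2.imwrite('pics/w13c.png',cv2.resize(im[60:310,130:510],None,fx=2,fy=2))
```

```text
t 11.38 ee [ 0.5531 -0.0182  0.0481] S [ 5.1 -1.4] fwd -5.08 F [-4.2  0.2  4.6] w 0.0239
```

View pics/w13c.png

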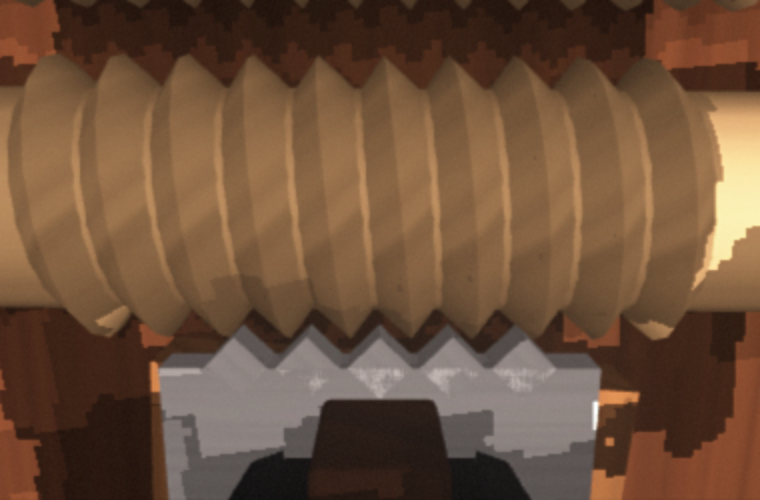

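Request:
drive_tool:
  targets:
    - {"dp":[0,0,-0.001],"angular":[0,0,0],"grip":-0.6}
    - {"dp":[0,0,-0.002],"angular":[0,0,0],"grip":-0.6}
    - {"dp":[0,0,-0.003],"angular":[0,0,0],"grip":-0.6}
    - {"dp":[0,0,-0.003],"angular":[0,0,0],"grip":-0.6}

```text
clock: 11.92
ee_pos: [0.5535, -0.0182, 0.0482]
orientation: [-0.704, 0.031, 0.709, 0.031]
force: [-16.1, -1.1, 16.8]
gripper_width: 0.0235
```

Run:
```python
from h import *
im,c=shot('w14')
im=cv2.imread('pics/w14.png');cv2.imwrite('pics/w14c.png',cv2.resize(im[60:310,130:510],None,fx=2,fy=2))
```

```text
t 11.93 ee [ 0.5535 -0.0182  0.0482] S [ 5.6 -1.3] fwd -5.05 F [-16.1  -1.1  16.8] w 0.0235
```

View pics/w14c.png

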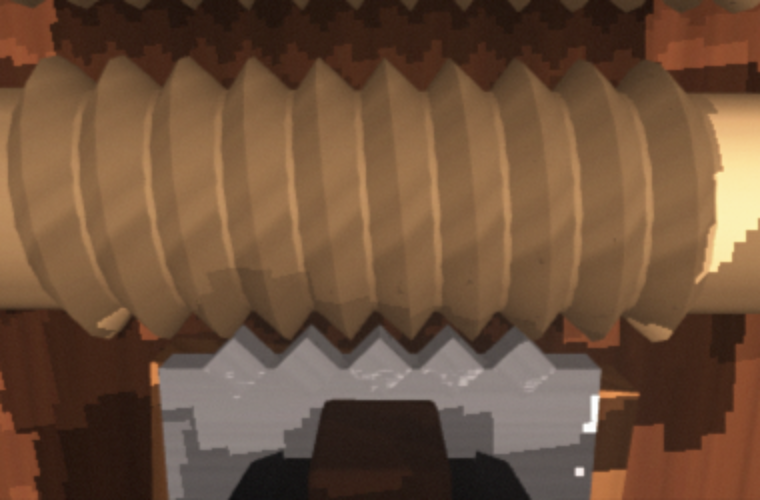

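Run:
```python
from h import *
go(.4875,-.2454,.14,-5.8)
```

```text
dp [-0.0913  0.2321  0.0465] rx 0.7
```

Request:
drive_tool:
  targets:
    - {"dp":[0,0,0.015],"angular":[0,0,0],"grip":-0.6}
    - {"dp":[-0.03,0,0.03],"angular":[0,0,0],"grip":-0.6}
    - {"dp":[-0.08,0,0.04],"angular":[0,0,0],"grip":-0.6}
    - {"dp":[-0.092,0.05,0.0465],"angular":[0.7,0,0],"grip":-0.6}
    - {"dp":[-0.092,0.1,0.0465],"angular":[0.7,0,0],"grip":-0.6}
    - {"dp":[-0.092,0.15,0.0465],"angular":[0.7,0,0],"grip":-0.6}
    - {"dp":[-0.092,0.2,0.0465],"angular":[0.7,0,0],"grip":-0.6}
    - {"dp":[-0.092,0.232,0.0465],"angular":[0.7,0,0],"grip":-0.6}
    - {"dp":[-0.092,0.232,0.0465],"angular":[0.7,0,0],"grip":-0.6}
    - {"dp":[-0.092,0.232,0.0465],"angular":[0.7,0,0],"grip":-0.6}

```text
clock: 13.22
ee_pos: [0.4896, -0.2448, 0.1397]
orientation: [-0.706, 0.036, 0.706, 0.036]
force: [0.4, 0.3, -1.1]
gripper_width: 0.0236
```

Run:
```python
from h import *
im,c=shot('w15')
```

```text
t 13.22 ee [ 0.4896 -0.2448  0.1397] S [ -38.  -232.7] fwd -5.82 F [ 0.4  0.3 -1.1] w 0.0236
```

View pics/w15.png

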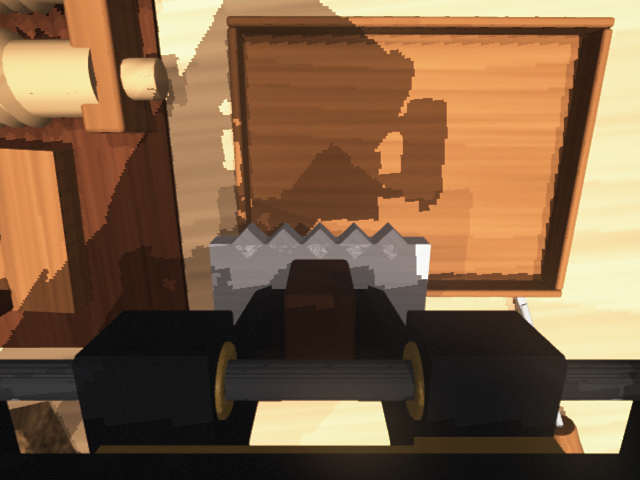

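Run:
```python
from h import *
c=pickle.load(open('w15.pkl','rb'))
a,b,d=[onplane(c,u,v,.028)[:2] for u,v in ((228,17),(614,17),(561,296))]
print(a,b,d,np.linalg.norm(a-b),np.linalg.norm(b-d))
e=a-b;yaw=np.degrees(np.arctan2(-e[0],e[1]));cen=(a+d)/2
print(yaw,cen, np.degrees(np.arctan2(*( (b-d)[::-1]))))
for s in ((-.042,.052),(-.042,-.052),(.042,-.052),(.042,.052)):
    print(s,cen+R2(np.radians(yaw))@[s[0]-.006,s[1]])
p=cen+R2(np.radians(yaw))@[-.048,.052];go(*p,.026,yaw)
```

```text
[ 0.62862848 -0.20442653] [ 0.6054421  -0.43137467] [ 0.42719806 -0.41325062] 0.22812948850280726 0.1791631095515014
-5.833438514076947 [ 0.52791327 -0.30883858] -5.805942978448733
(-0.042, 0.052) [ 0.48544695 -0.25222928]
(-0.042, -0.052) [ 0.47487672 -0.35569073]
(0.042, -0.052) [ 0.55844173 -0.36422823]
(0.042, 0.052) [ 0.56901197 -0.26076678]
dp [0.1138 0.0083 0.0033] rx 0.1
```

Request:
drive_tool:
  targets:
    - {"dp":[0.05,0.008,0.003],"angular":[0,0,0],"grip":-0.6}
    - {"dp":[0.09,0.008,0.003],"angular":[0,0,0],"grip":-0.6}
    - {"dp":[0.11,0.008,0.003],"angular":[0,0,0],"grip":-0.6}
    - {"dp":[0.114,0.008,0.003],"angular":[0,0,0],"grip":-0.6}
    - {"dp":[0.114,0.008,0.003],"angular":[0,0,0],"grip":-0.6}

```text
clock: 13.9
ee_pos: [0.4862, -0.2517, 0.0263]
orientation: [-0.706, 0.035, 0.706, 0.035]
force: [-0.2, 0.1, -1.8]
gripper_width: 0.0239
```

Request:
drive_tool:
  targets:
    - {"dp":[0.002,0,0],"angular":[0,0,0],"grip":-0.6}
    - {"dp":[0.002,0,0],"angular":[0,0,0],"grip":0.0}
    - {"dp":[0.002,0,0],"angular":[0,0,0],"grip":0.0}
    - {"dp":[0.002,0,0],"angular":[0,0,0],"grip":0.0}
    - {"dp":[-0.06,0,0],"angular":[0,0,0],"grip":0.0}
    - {"dp":[-0.12,0,0],"angular":[0,0,0],"grip":0.0}
    - {"dp":[-0.15,0,0],"angular":[0,0,0],"grip":0.2}
    - {"dp":[-0.15,0,0],"angular":[0,0,0],"grip":0.2}

```text
clock: 14.9
ee_pos: [0.4874, -0.2543, 0.1791]
orientation: [0.708, -0.037, -0.704, -0.034]
force: [0.1, 0.2, -0.4]
gripper_width: 0.0532
```

Run:
```python
from h import *
im,c=shot('w16')
c1=pickle.load(open('w1.pkl','rb'));print('comb4 near',onplane(c1,330,10,.012))
go(.45,.27,.27,-5.8)
```

```text
t 14.90 ee [ 0.4874 -0.2543  0.1791] S [ -39.3 -242.4] fwd -5.8 F [ 0.1  0.2 -0.4] w 0.0532
comb4 near [0.56688399 0.34492099 0.012     ]
dp [-0.094  -0.517   0.0888] rx 0.0
```

View pics/w16.png

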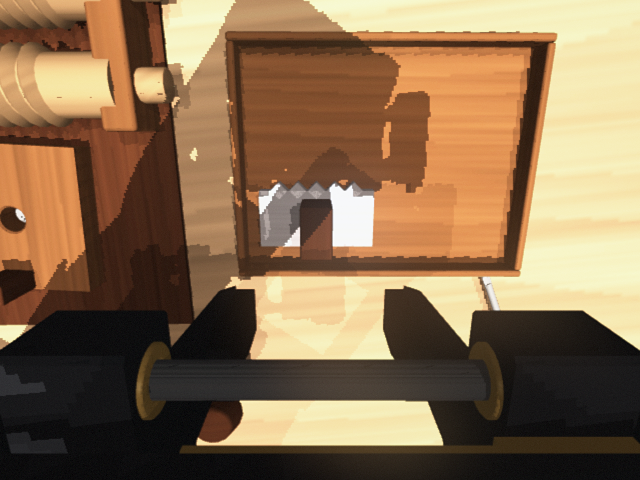

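Request:
drive_tool:
  targets:
    - {"dp":[-0.03,-0.06,0.01],"angular":[0,0,0],"grip":0.2}
    - {"dp":[-0.06,-0.12,0.02],"angular":[0,0,0],"grip":0.2}
    - {"dp":[-0.09,-0.18,0.03],"angular":[0,0,0],"grip":0.2}
    - {"dp":[-0.094,-0.24,0.04],"angular":[0,0,0],"grip":0.2}
    - {"dp":[-0.094,-0.3,0.05],"angular":[0,0,0],"grip":0.2}
    - {"dp":[-0.094,-0.36,0.06],"angular":[0,0,0],"grip":0.2}
    - {"dp":[-0.094,-0.42,0.07],"angular":[0,0,0],"grip":0.2}
    - {"dp":[-0.094,-0.48,0.08],"angular":[0,0,0],"grip":0.2}
    - {"dp":[-0.094,-0.517,0.089],"angular":[0,0,0],"grip":0.2}
    - {"dp":[-0.094,-0.517,0.089],"angular":[0,0,0],"grip":0.2}
    - {"dp":[-0.094,-0.517,0.089],"angular":[0,0,0],"grip":0.2}

```text
clock: 16.32
ee_pos: [0.449, 0.2695, 0.2683]
orientation: [-0.705, 0.036, 0.707, 0.035]
force: [1.0, 1.2, 0.1]
gripper_width: 0.0533
```

Run:
```python
from h import *
im,c=shot('w17')
```

```text
t 16.32 ee [0.449  0.2695 0.2683] S [-124.2  276. ] fwd -5.78 F [1.  1.2 0.1] w 0.0533
```

View pics/w17.png

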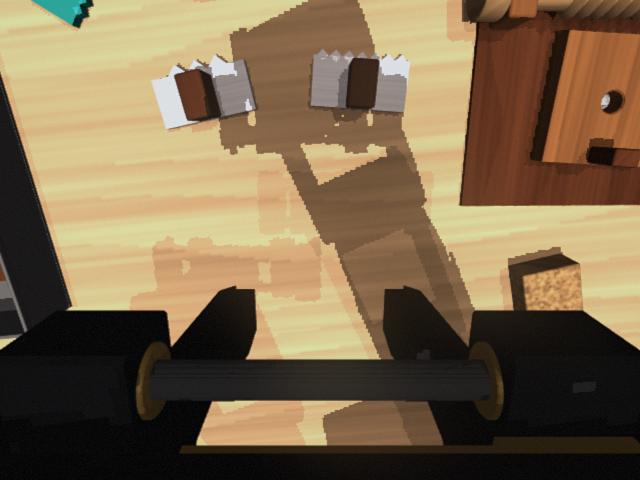

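Run:
```python
from rect import *
c=pickle.load(open('w17.pkl','rb'));im=cv2.imread('pics/w17.png')
cv2.imwrite('pics/w17c.png',cv2.resize(im[40:140,140:420],None,fx=2.8,fy=2.8,interpolation=cv2.INTER_CUBIC))
```

```text
(no output)
```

View pics/w17c.png

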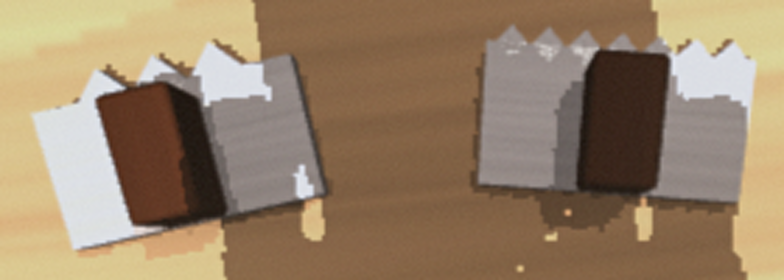

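```bash
cat >> h.py <<'E'
def combfrom(c,bl,br,z=.012):
    "back-left, back-right pixel of plate (seen with +x up) -> origin,yaw"
    P=onplane(c,*bl,z)[:2];Q=onplane(c,*br,z)[:2];d=P-Q;y=np.arctan2(-d[0],d[1])
    o=(P+Q)/2+R2(y)@[.026,0];print('len',np.linalg.norm(d).round(4),'yaw',np.degrees(y).round(1),'o',o.round(4));return o,np.degrees(y)
E
python3 - <<'E'
from h import *
c=pickle.load(open('w17.pkl','rb'));f=lambda u,v:(140+u/2.8,40+v/2.8)
o,y=combfrom(c,f(75,250),f(328,191)); combfrom(c,f(476,185),f(740,203))
go(*combtcp(*o,y),.12,y)
E
```

```text
len 0.093 yaw 6.6 o [0.5641 0.3704]
len 0.093 yaw -9.5 o [0.5584 0.2192]
dp [ 0.1484 -0.1113 -0.0983] rx -12.4
```

Request:
drive_tool:
  targets:
    - {"dp":[0.04,-0.04,-0.035],"angular":[-6,0,0],"grip":0.2}
    - {"dp":[0.08,-0.08,-0.07],"angular":[-12.4,0,0],"grip":0.2}
    - {"dp":[0.12,-0.111,-0.098],"angular":[-12.4,0,0],"grip":0.2}
    - {"dp":[0.148,-0.111,-0.098],"angular":[-12.4,0,0],"grip":0.2}
    - {"dp":[0.148,-0.111,-0.098],"angular":[-12.4,0,0],"grip":0.2}
    - {"dp":[0.148,-0.111,-0.098],"angular":[-12.4,0,0],"grip":0.2}

```text
clock: 17.12
ee_pos: [0.5593, 0.3698, 0.1237]
orientation: [0.706, 0.04, -0.705, 0.04]
force: [-0.5, -0.9, 0.3]
gripper_width: 0.0526
```

Run:
```python
from h import *
im,c=shot('w18')
```

```text
t 17.12 ee [0.5593 0.3698 0.1237] S [-23.2 385.6] fwd 6.51 F [-0.5 -0.9  0.3] w 0.0526
```

View pics/w18.png

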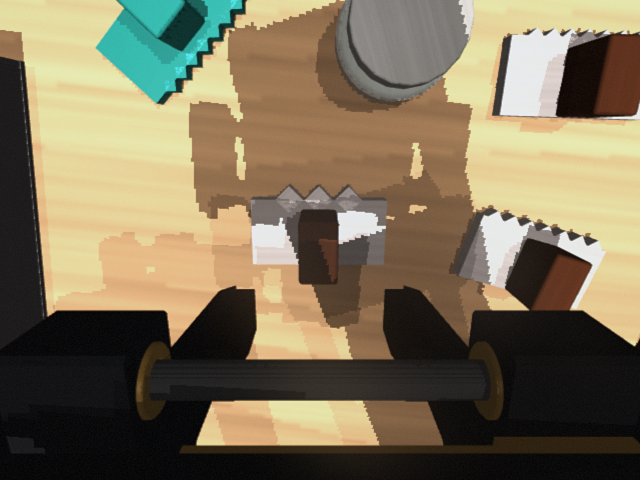

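Run:
```python
from h import *
c=pickle.load(open('w18.pkl','rb'));o=np.array([.5593,.3698]);a=6.51
def T(p): return R2(np.radians(a)).T@(p[:2]-o)*1000
print([T(onplane(c,u,v,.012)).round(1) for u,v in ((251,198),(387,198),(291,187),(319,187),(348,187))])
```

```text
[array([26.3, 46. ]), array([ 26.4, -45.1]), array([33.7, 19. ]), array([33.7,  0.4]), array([ 33.7, -18.9])]
```

Root is 26.3 mm ahead and centred, and the pitch is about 19 mm. I'll grasp it.

Request:
drive_tool:
  targets:
    - {"dp":[0.055,0,0],"angular":[0,0,0],"grip":0.2}
    - {"dp":[0.095,0,0],"angular":[0,0,0],"grip":0.2}
    - {"dp":[0.1055,0,0],"angular":[0,0,0],"grip":0.2}
    - {"dp":[0.1055,0,0],"angular":[0,0,0],"grip":-0.6}
    - {"dp":[0.1055,0,0],"angular":[0,0,0],"grip":-0.6}
    - {"dp":[0.1055,0,0],"angular":[0,0,0],"grip":-0.6}
    - {"dp":[0.1055,0,0],"angular":[0,0,0],"grip":-0.6}
    - {"dp":[0.06,0,0],"angular":[0,0,0],"grip":-0.6}
    - {"dp":[0.01,0,0],"angular":[0,0,0],"grip":-0.6}
    - {"dp":[0.01,0,0],"angular":[0,0,0],"grip":-0.6}

```text
clock: 18.42
ee_pos: [0.5615, 0.3724, 0.1181]
orientation: [0.709, 0.042, -0.703, 0.04]
force: [0.1, -0.2, -2.1]
gripper_width: 0.024
```

Run:
```python
from h import *
im,c=shot('w19')
p=frS([-.012,0]); go(*p,.077,-5.1)
```

```text
t 18.43 ee [0.5615 0.3724 0.1181] S [-21.2 388.4] fwd 6.61 F [ 0.1 -0.2 -2.1] w 0.024
dp [0.0371 0.3816 0.0682] rx 11.7
```

View pics/w19.png

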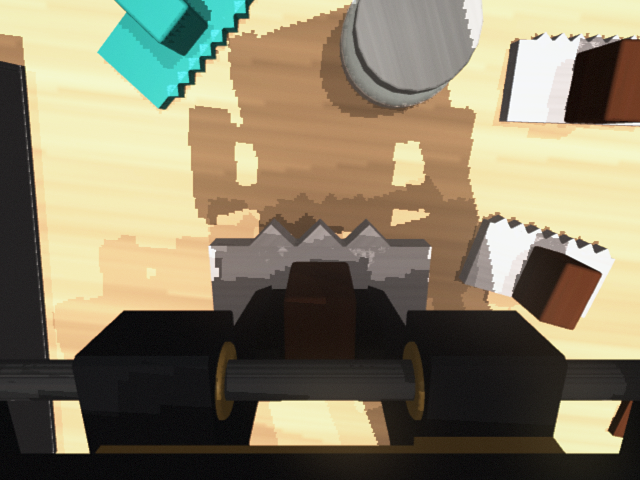

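Request:
drive_tool:
  targets:
    - {"dp":[0,0.06,0.011],"angular":[2,0,0],"grip":-0.6}
    - {"dp":[0,0.12,0.022],"angular":[4,0,0],"grip":-0.6}
    - {"dp":[0,0.18,0.033],"angular":[6,0,0],"grip":-0.6}
    - {"dp":[0,0.24,0.044],"angular":[8,0,0],"grip":-0.6}
    - {"dp":[0,0.3,0.055],"angular":[10,0,0],"grip":-0.6}
    - {"dp":[0,0.35,0.066],"angular":[11.7,0,0],"grip":-0.6}
    - {"dp":[0.01,0.3816,0.07],"angular":[11.7,0,0],"grip":-0.6}
    - {"dp":[0.037,0.3816,0.07],"angular":[11.7,0,0],"grip":-0.6}
    - {"dp":[0.037,0.3816,0.07],"angular":[11.7,0,0],"grip":-0.6}
    - {"dp":[0.037,0.3816,0.07],"angular":[11.7,0,0],"grip":-0.6}

```text
clock: 19.73
ee_pos: [0.5322, -0.0159, 0.0749]
orientation: [-0.706, 0.031, 0.707, 0.031]
force: [-0.7, 0.1, -1.2]
gripper_width: 0.0238
```

Run:
```python
from h import *
im,c=shot('w20')
go(*frS([0.001,-.0014]),.0475,-5.1)
```

```text
t 19.73 ee [ 0.5322 -0.0159  0.0749] S [-15.9  -0.9] fwd -5.07 F [-0.7  0.1 -1.2] w 0.0238
dp [ 0.028   0.0006 -0.0163] rx 0.0
```

View pics/w20.png

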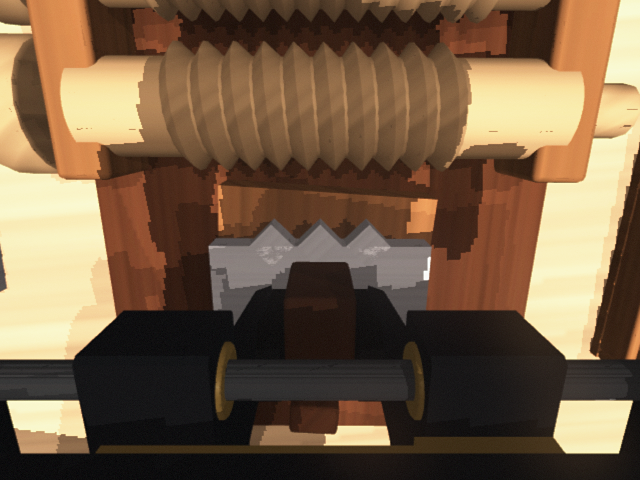

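Request:
drive_tool:
  targets:
    - {"dp":[0.015,0.0005,0],"angular":[0,0,0],"grip":-0.6}
    - {"dp":[0.025,0.0005,0],"angular":[0,0,0],"grip":-0.6}
    - {"dp":[0.0275,0.0005,0],"angular":[0,0,0],"grip":-0.6}
    - {"dp":[0.0275,0.0005,-0.006],"angular":[0,0,0],"grip":-0.6}
    - {"dp":[0.0275,0.0005,-0.012],"angular":[0,0,0],"grip":-0.6}
    - {"dp":[0.0275,0.0005,-0.016],"angular":[0,0,0],"grip":-0.6}
    - {"dp":[0.0275,0.0005,-0.017],"angular":[0,0,0],"grip":-0.6}
    - {"dp":[0.0275,0.0005,-0.018],"angular":[0,0,0],"grip":-0.6}
    - {"dp":[0.0275,0.0005,-0.018],"angular":[0,0,0],"grip":-0.6}

```text
clock: 20.9
ee_pos: [0.5504, -0.0184, 0.0477]
orientation: [-0.706, 0.031, 0.706, 0.031]
force: [0.3, 0.8, -1.6]
gripper_width: 0.024
```

Run:
```python
from h import *
im,c=shot('w21')
im=cv2.imread('pics/w21.png');cv2.imwrite('pics/w21c.png',cv2.resize(im[60:310,130:510],None,fx=2,fy=2))
```

```text
t 20.90 ee [ 0.5504 -0.0184  0.0477] S [ 2.5 -1.8] fwd -5.1 F [ 0.3  0.8 -1.6] w 0.024
```

View pics/w21c.png

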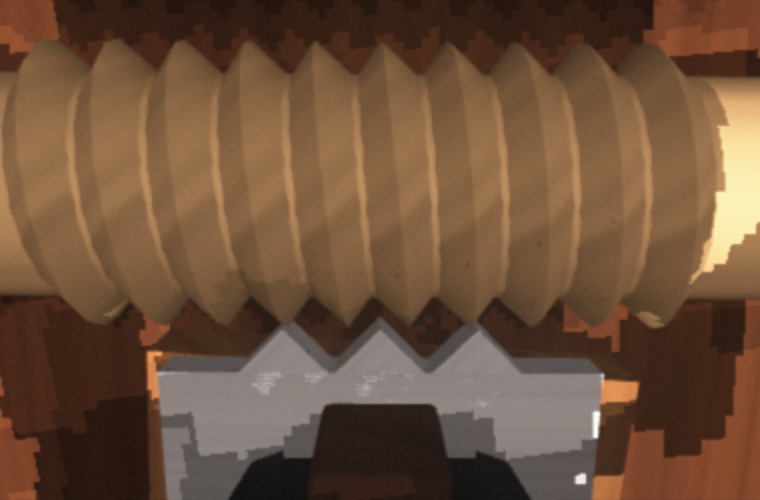

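Request:
drive_tool:
  targets:
    - {"dp":[0.001,-0.0005,-0.001],"angular":[0,0,0],"grip":-0.6}
    - {"dp":[0.001,-0.0005,-0.002],"angular":[0,0,0],"grip":-0.6}
    - {"dp":[0.001,-0.0005,-0.003],"angular":[0,0,0],"grip":-0.6}
    - {"dp":[0.001,-0.0005,-0.003],"angular":[0,0,0],"grip":-0.6}
    - {"dp":[0.001,-0.0005,-0.003],"angular":[0,0,0],"grip":-0.6}

```text
clock: 21.58
ee_pos: [0.5514, -0.0182, 0.0469]
orientation: [-0.705, 0.031, 0.708, 0.031]
force: [-10.9, -1.1, 9.4]
gripper_width: 0.0236
```

Run:
```python
from h import *
im,c=shot('w22')
im=cv2.imread('pics/w22.png');cv2.imwrite('pics/w22c.png',cv2.resize(im[60:310,130:510],None,fx=2,fy=2))
```

```text
t 21.57 ee [ 0.5514 -0.0182  0.0469] S [ 3.5 -1.5] fwd -5.09 F [-10.9  -1.1   9.4] w 0.0236
```

View pics/w22c.png

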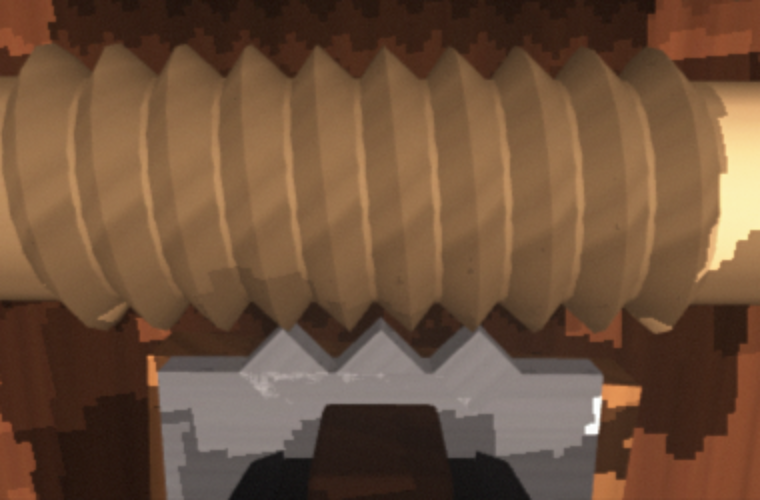

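Comb 4 hits crest on crest and stops about 7 mm short, so it does not fit. It goes to tray slot B.

Run:
```python
from h import *
go(.4749,-.3557,.14,-5.8)
```

```text
dp [-0.0927  0.343   0.0468] rx 0.7
```

Request:
drive_tool:
  targets:
    - {"dp":[0,0,0.015],"angular":[0,0,0],"grip":-0.6}
    - {"dp":[-0.03,0,0.03],"angular":[0,0,0],"grip":-0.6}
    - {"dp":[-0.08,0,0.04],"angular":[0,0,0],"grip":-0.6}
    - {"dp":[-0.0927,0.06,0.0468],"angular":[0.7,0,0],"grip":-0.6}
    - {"dp":[-0.0927,0.12,0.0468],"angular":[0.7,0,0],"grip":-0.6}
    - {"dp":[-0.0927,0.18,0.0468],"angular":[0.7,0,0],"grip":-0.6}
    - {"dp":[-0.0927,0.24,0.0468],"angular":[0.7,0,0],"grip":-0.6}
    - {"dp":[-0.0927,0.3,0.0468],"angular":[0.7,0,0],"grip":-0.6}
    - {"dp":[-0.0927,0.343,0.0468],"angular":[0.7,0,0],"grip":-0.6}
    - {"dp":[-0.0927,0.343,0.0468],"angular":[0.7,0,0],"grip":-0.6}
    - {"dp":[-0.05,0.343,0.0468],"angular":[0.7,0,0],"grip":-0.6}
    - {"dp":[0,0.343,0.0468],"angular":[0.7,0,0],"grip":-0.6}
    - {"dp":[0.015,0.343,0.0468],"angular":[0.7,0,0],"grip":-0.6}
    - {"dp":[0.022,0.343,0.0468],"angular":[0.7,0,0],"grip":-0.6}
    - {"dp":[0.022,0.343,0.0468],"angular":[0.7,0,0],"grip":-0.6}

```text
clock: 23.5
ee_pos: [0.4775, -0.3561, 0.0263]
orientation: [0.707, -0.036, -0.706, -0.035]
force: [0.7, 0.1, -0.6]
gripper_width: 0.0236
```

Run:
```python
from h import *
im,c=shot('w23')
```

```text
t 23.50 ee [ 0.4775 -0.3561  0.0263] S [ -40.1 -344.7] fwd -5.77 F [ 0.7  0.1 -0.6] w 0.0236
```

View pics/w23.png

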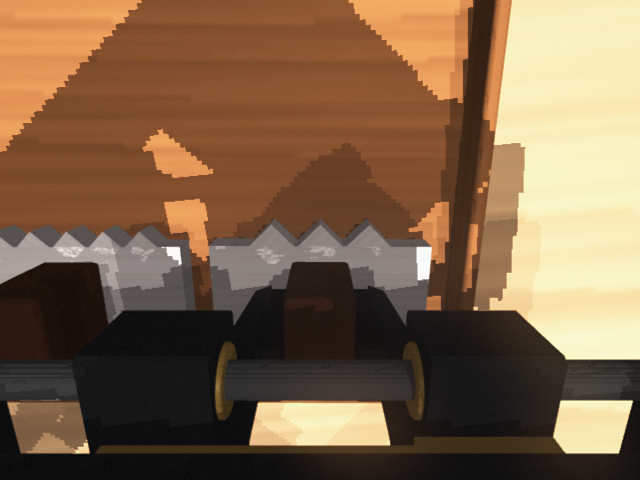

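Request:
drive_tool:
  targets:
    - {"dp":[0.002,0,0],"angular":[0,0,0],"grip":-0.6}
    - {"dp":[0.002,0,0],"angular":[0,0,0],"grip":0.0}
    - {"dp":[0.002,0,0],"angular":[0,0,0],"grip":0.0}
    - {"dp":[0.002,0,0],"angular":[0,0,0],"grip":0.0}
    - {"dp":[-0.06,0,0],"angular":[0,0,0],"grip":0.0}
    - {"dp":[-0.12,0,0],"angular":[0,0,0],"grip":0.0}
    - {"dp":[-0.15,0,0],"angular":[0,0,0],"grip":0.2}
    - {"dp":[-0.15,0,0],"angular":[0,0,0],"grip":0.2}

```text
clock: 24.55
ee_pos: [0.4778, -0.3571, 0.1779]
orientation: [0.708, -0.037, -0.705, -0.034]
force: [0.1, 0.2, -0.7]
gripper_width: 0.0527
```

Run:
```python
from h import *
im,c=shot('w24')
go(*combtcp(.6809,.2219,4.7),.17,4.7)
```

```text
t 24.55 ee [ 0.4778 -0.3571  0.1779] S [ -39.7 -345.6] fwd -5.8 F [ 0.1  0.2 -0.7] w 0.0527
dp [ 0.0048 -0.5946 -0.1387] rx -10.5
```

View pics/w24.png

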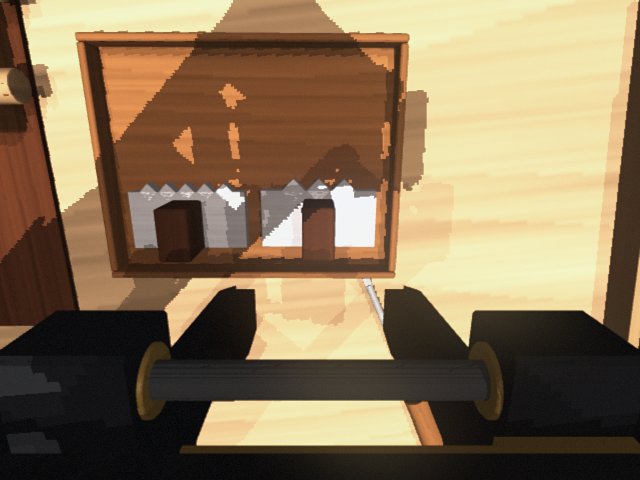

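Both combs lie flat and apart in the tray. Next is comb 3, the fine-pitch one near world (0.681, 0.222).

Request:
drive_tool:
  targets:
    - {"dp":[0,-0.055,-0.013],"angular":[-1,0,0],"grip":0.2}
    - {"dp":[0,-0.11,-0.026],"angular":[-2,0,0],"grip":0.2}
    - {"dp":[0,-0.165,-0.039],"angular":[-3,0,0],"grip":0.2}
    - {"dp":[0,-0.22,-0.052],"angular":[-4,0,0],"grip":0.2}
    - {"dp":[0,-0.275,-0.065],"angular":[-5,0,0],"grip":0.2}
    - {"dp":[0,-0.33,-0.078],"angular":[-6,0,0],"grip":0.2}
    - {"dp":[0,-0.385,-0.091],"angular":[-7,0,0],"grip":0.2}
    - {"dp":[0,-0.44,-0.104],"angular":[-8,0,0],"grip":0.2}
    - {"dp":[0,-0.495,-0.117],"angular":[-9,0,0],"grip":0.2}
    - {"dp":[0,-0.55,-0.13],"angular":[-10,0,0],"grip":0.2}
    - {"dp":[0.005,-0.5946,-0.1387],"angular":[-10.5,0,0],"grip":0.2}
    - {"dp":[0.005,-0.5946,-0.1387],"angular":[-10.5,0,0],"grip":0.2}
    - {"dp":[0.005,-0.5946,-0.1387],"angular":[-10.5,0,0],"grip":0.2}
    - {"dp":[0.005,-0.5946,-0.1387],"angular":[-10.5,0,0],"grip":0.2}

```text
clock: 26.35
ee_pos: [0.6741, 0.2203, 0.1689]
orientation: [-0.706, -0.028, 0.707, -0.029]
force: [0.2, -0.5, -0.4]
gripper_width: 0.0528
```

Run:
```python
from h import *
im,c=shot('w25')
```

```text
t 26.35 ee [0.6741 0.2203 0.1689] S [104.5 247. ] fwd 4.61 F [ 0.2 -0.5 -0.4] w 0.0528
```

View pics/w25.png

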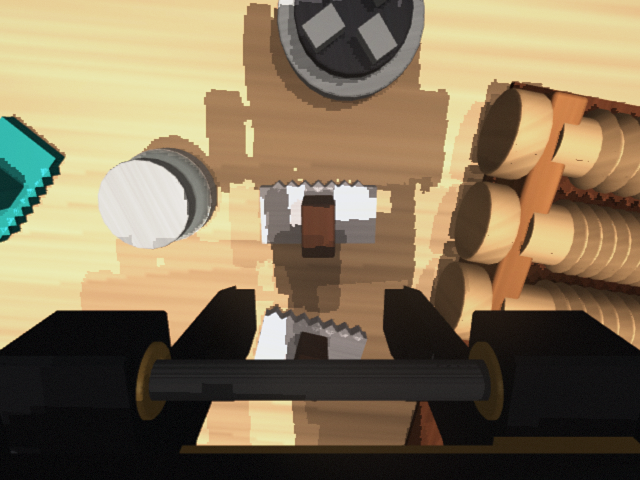

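Run:
```python
from h import *
c=pickle.load(open('w25.pkl','rb'));o=np.array([.6741,.2203]);a=4.61
def T(p): return R2(np.radians(a)).T@(p[:2]-o)*1000
print([T(onplane(c,u,v,.012)).round(1) for u,v in ((261,187),(376,186),(261,243),(376,243))])
print('jar',T(onplane(c,145,203,.06)),T(onplane(c,190,203,.06)),'head',T(onplane(c,475,215,.04)))
im=cv2.imread('pics/w25.png');cv2.imwrite('pics/w25c.png',cv2.resize(im[160:270,240:400],None,fx=4.5,fy=4.5,interpolation=cv2.INTER_CUBIC))
```

```text
[array([26.8, 45.7]), array([ 27.6, -44. ]), array([-18.9,  47.7]), array([-18.9, -46. ])]
jar [ 23.19336463 116.06784584] [23.20866644 86.1230289 ] head [  10.70959224 -112.40905132]
```

View pics/w25c.png

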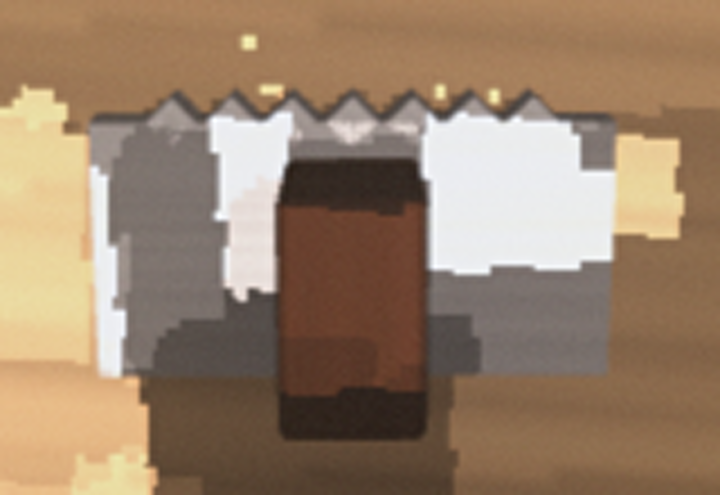

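Request:
drive_tool:
  targets:
    - {"dp":[0.06,-0.0008,-0.001],"angular":[0,0,0],"grip":0.2}
    - {"dp":[0.11,-0.0008,-0.001],"angular":[0,0,0],"grip":0.2}
    - {"dp":[0.14,-0.0008,-0.001],"angular":[0,0,0],"grip":0.2}
    - {"dp":[0.151,-0.0008,-0.001],"angular":[0,0,0],"grip":0.2}
    - {"dp":[0.151,-0.0008,-0.001],"angular":[0,0,0],"grip":-0.6}
    - {"dp":[0.151,-0.0008,-0.001],"angular":[0,0,0],"grip":-0.6}
    - {"dp":[0.151,-0.0008,-0.001],"angular":[0,0,0],"grip":-0.6}
    - {"dp":[0.151,-0.0008,-0.001],"angular":[0,0,0],"grip":-0.6}
    - {"dp":[0.11,-0.0008,-0.001],"angular":[0,0,0],"grip":-0.6}
    - {"dp":[0.05,-0.0008,-0.001],"angular":[0,0,0],"grip":-0.6}
    - {"dp":[0.04,-0.0008,-0.001],"angular":[0,0,0],"grip":-0.6}

```text
clock: 27.78
ee_pos: [0.6786, 0.2235, 0.1359]
orientation: [0.71, 0.03, -0.703, 0.029]
force: [0.4, 0.3, -1.0]
gripper_width: 0.0235
```

Run:
```python
from h import *
im,c=shot('w26')
go(*frS([-.05,.1]),.12,-5.1)
go(*frS([-.016,-.001]),.077,-5.1)
```

```text
t 27.77 ee [0.6786 0.2235 0.1359] S [108.7 250.5] fwd 4.71 F [ 0.4  0.3 -1. ] w 0.0235
dp [0.0133 0.1212 0.1812] rx 9.8
dp [0.0563 0.2265 0.1653] rx 9.8
```

View pics/w26.png

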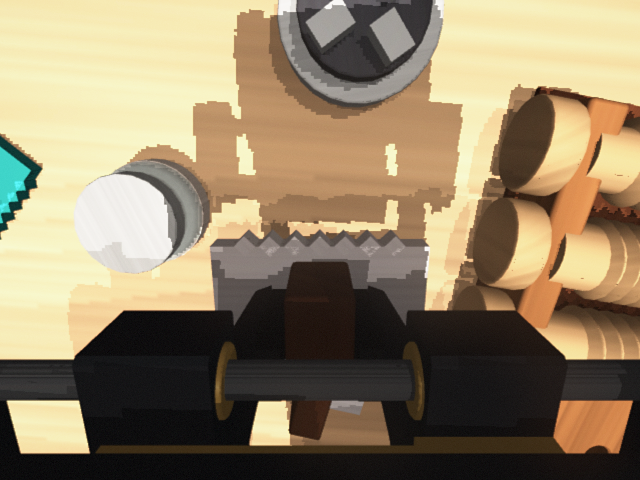

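Request:
drive_tool:
  targets:
    - {"dp":[0,0.04,0.05],"angular":[2,0,0],"grip":-0.6}
    - {"dp":[0,0.08,0.1],"angular":[4,0,0],"grip":-0.6}
    - {"dp":[0,0.12,0.15],"angular":[6,0,0],"grip":-0.6}
    - {"dp":[0,0.17,0.165],"angular":[8,0,0],"grip":-0.6}
    - {"dp":[0,0.21,0.165],"angular":[9.8,0,0],"grip":-0.6}
    - {"dp":[0.02,0.2265,0.165],"angular":[9.8,0,0],"grip":-0.6}
    - {"dp":[0.0565,0.2265,0.165],"angular":[9.8,0,0],"grip":-0.6}
    - {"dp":[0.0565,0.2265,0.165],"angular":[9.8,0,0],"grip":-0.6}
    - {"dp":[0.0565,0.2265,0.165],"angular":[9.8,0,0],"grip":-0.6}

```text
clock: 28.95
ee_pos: [0.5293, -0.0162, 0.0732]
orientation: [-0.706, 0.031, 0.707, 0.031]
force: [0.7, -0.5, -0.6]
gripper_width: 0.0239
```

Run:
```python
from h import *
im,c=shot('w27')
go(*frS([0.004,-.001]),.0467,-5.1)
```

```text
t 28.95 ee [ 0.5293 -0.0162  0.0732] S [-18.8  -1.5] fwd -5.08 F [ 0.7 -0.5 -0.6] w 0.0239
dp [ 0.0272 -0.0005 -0.022 ] rx 0.0
```

View pics/w27.png

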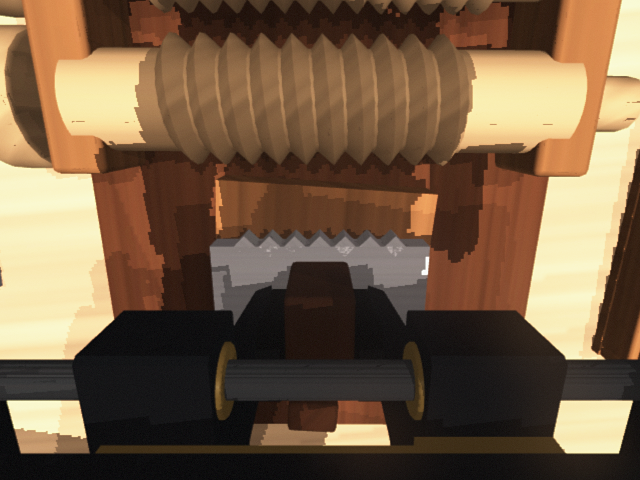

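Request:
drive_tool:
  targets:
    - {"dp":[0.015,-0.0003,0],"angular":[0,0,0],"grip":-0.6}
    - {"dp":[0.025,-0.0003,0],"angular":[0,0,0],"grip":-0.6}
    - {"dp":[0.027,-0.0003,0],"angular":[0,0,0],"grip":-0.6}
    - {"dp":[0.027,-0.0003,-0.008],"angular":[0,0,0],"grip":-0.6}
    - {"dp":[0.027,-0.0003,-0.016],"angular":[0,0,0],"grip":-0.6}
    - {"dp":[0.027,-0.0003,-0.022],"angular":[0,0,0],"grip":-0.6}
    - {"dp":[0.027,-0.0003,-0.024],"angular":[0,0,0],"grip":-0.6}
    - {"dp":[0.027,-0.0003,-0.025],"angular":[0,0,0],"grip":-0.6}
    - {"dp":[0.027,-0.0003,-0.025],"angular":[0,0,0],"grip":-0.6}

```text
clock: 30.12
ee_pos: [0.5541, -0.0184, 0.047]
orientation: [-0.706, 0.031, 0.707, 0.031]
force: [-7.2, 0.5, 12.2]
gripper_width: 0.0234
```

Run:
```python
from h import *
im,c=shot('w28')
im=cv2.imread('pics/w28.png');cv2.imwrite('pics/w28c.png',cv2.resize(im[60:310,130:510],None,fx=2,fy=2))
```

```text
t 30.12 ee [ 0.5541 -0.0184  0.047 ] S [ 6.1 -1.4] fwd -5.07 F [-7.2  0.5 12.2] w 0.0234
```

View pics/w28c.png

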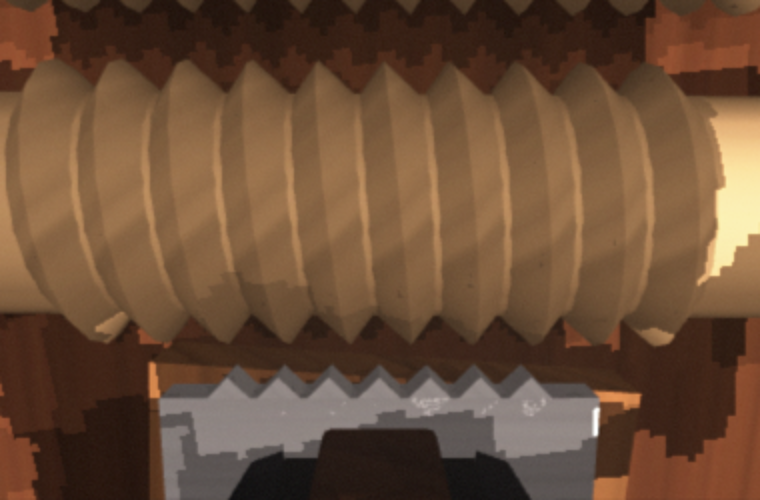

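Run:
```python
from h import *
c=pickle.load(open('w28.pkl','rb'));o=np.array([.5541,-.0184]);a=-5.07
def T(p): return R2(np.radians(a)).T@(p[:2]-o)*1000
f=lambda u,v,z:onplane(c,130+u/2,60+v/2,z)
for z in (.040,.036): print([T(f(u,v,z)).round(1) for u,v in ((160,385),(597,385),(378,367))],[(toS(f(u,v,z))*1000).round(1) for u,v in ((160,385),(597,385),(378,367))])
print('crest',[(toS(f(u,v,.034))*1000).round(1) for u,v in ((345,343),(412,343),(378,318))])
```

```text
[array([21.8, 45.1]), array([ 21.9, -45.2]), array([25.7,  0. ])] [array([28. , 43.7]), array([ 28.1, -46.7]), array([31.9, -1.4])]
[array([20.5, 46.3]), array([ 20.6, -46.4]), array([24.5,  0.1])] [array([26.6, 44.9]), array([ 26.8, -47.8]), array([30.7, -1.4])]
crest [array([35.4,  5.6]), array([35.4, -8.6]), array([40.8, -1.4])]
```

Request:
drive_tool:
  targets:
    - {"dp":[-0.0005,0,-0.002],"angular":[0,0,0],"grip":-0.6}
    - {"dp":[-0.0005,0,-0.004],"angular":[0,0,0],"grip":-0.6}
    - {"dp":[-0.0005,0,-0.005],"angular":[0,0,0],"grip":-0.6}
    - {"dp":[-0.0005,0,-0.006],"angular":[0,0,0],"grip":-0.6}
    - {"dp":[-0.0005,0,-0.006],"angular":[0,0,0],"grip":-0.6}

```text
clock: 30.8
ee_pos: [0.5599, -0.0189, 0.0468]
orientation: [-0.706, 0.031, 0.707, 0.031]
force: [-4.6, 0.3, 6.6]
gripper_width: 0.0238
```

Run:
```python
from h import *
im,c=shot('w29')
im=cv2.imread('pics/w29.png');cv2.imwrite('pics/w29c.png',cv2.resize(im[60:310,130:510],None,fx=2,fy=2))
```

```text
t 30.80 ee [ 0.5599 -0.0189  0.0468] S [12.  -1.4] fwd -5.08 F [-4.6  0.3  6.6] w 0.0238
```

View pics/w29c.png

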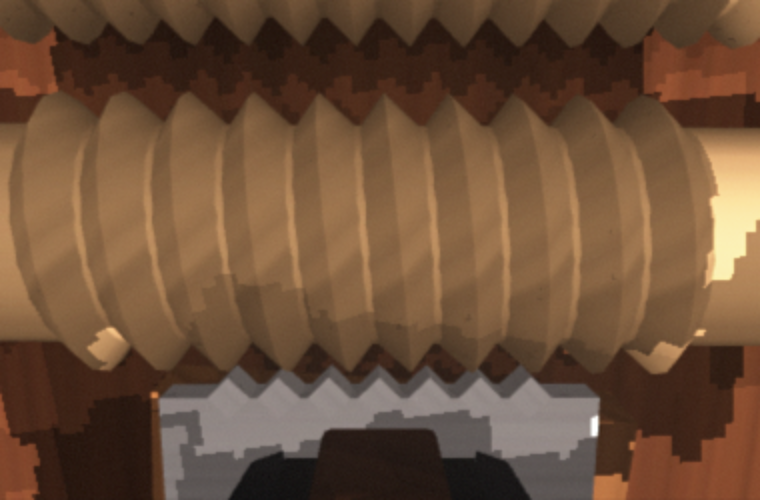

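Nearly in contact. I'll push a little more.

Request:
drive_tool:
  targets:
    - {"dp":[0,0,-0.001],"angular":[0,0,0],"grip":-0.6}
    - {"dp":[0,0,-0.002],"angular":[0,0,0],"grip":-0.6}
    - {"dp":[0,0,-0.003],"angular":[0,0,0],"grip":-0.6}
    - {"dp":[0,0,-0.003],"angular":[0,0,0],"grip":-0.6}

```text
clock: 31.35
ee_pos: [0.5612, -0.019, 0.0467]
orientation: [-0.704, 0.031, 0.708, 0.031]
force: [-12.6, -0.2, 13.9]
gripper_width: 0.0238
```

Run:
```python
from h import *
im,c=shot('w30')
im=cv2.imread('pics/w30.png');cv2.imwrite('pics/w30c.png',cv2.resize(im[60:310,130:510],None,fx=2,fy=2))
```

```text
t 31.35 ee [ 0.5612 -0.019   0.0467] S [13.3 -1.5] fwd -5.06 F [-12.6  -0.2  13.9] w 0.0238
```

View pics/w30c.png

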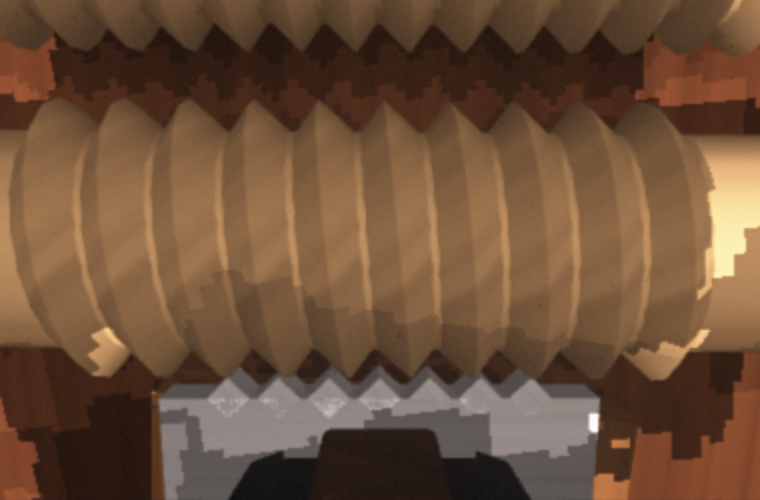

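Run:
```python
from h import *
for n,rr,cr in (('w30',385,376),('w14',354,339),('w22',358,330)):
    c=pickle.load(open(n+'.pkl','rb'));f=lambda u,v,z:toS(onplane(c,130+u/2,60+v/2,z))*1000
    print(n,'root',f(378,rr,.040)[0],'crest',f(378,cr,.034)[0])
```

```text
w30 root 35.28140371404534 crest 35.31745146155845
w14 root 33.755807833354446 crest 35.33622146630309
w22 root 31.164782449593556 crest 35.541138704350146
```

Run:
```python
from h import *
for n,rt,rb,cr in (('w30',397,384,376),('w14',369,354,339),('w22',373,358,330)):
    c=pickle.load(open(n+'.pkl','rb'));f=lambda u,v,z:toS(onplane(c,130+u/2,60+v/2,z))*1000
    print(n,'root top',f(378,rt,.040)[0],'root bottom',f(378,rb,.028)[0],'crest',f(378,cr,.034)[0], 'tcp', )
im=cv2.imread('pics/w30.png');cv2.imwrite('pics/w30d.png',cv2.resize(im[220:275,190:440],None,fx=3.2,fy=6,interpolation=cv2.INTER_CUBIC))
```

```text
w30 root top 32.663300839418135 root bottom 31.538446955468327 crest 35.31745146155845 tcp
w14 root top 30.524444042715622 root bottom 30.27792459725496 crest 35.33622146630309 tcp
w22 root top 27.95216157988279 root bottom 27.653155426226427 crest 35.541138704350146 tcp
```

View pics/w30d.png

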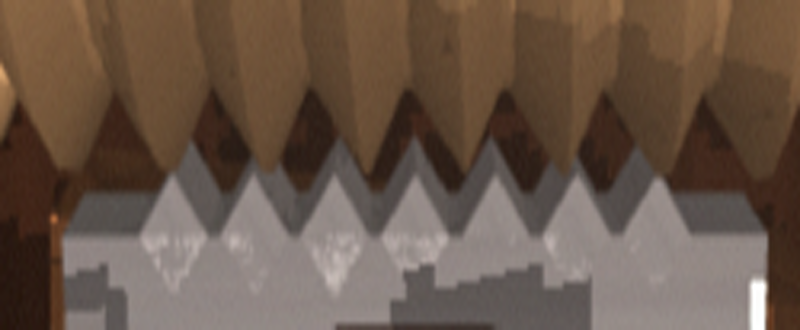

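Comb 3 stops about 3 mm short of the crest line at 12.6 N, so it does not fit either. It goes to tray slot C.

Run:
```python
from h import *
go(.561,-.3645,.14,-5.8)
```

```text
dp [-0.0934  0.3442 -0.0298] rx 0.7
```

Request:
drive_tool:
  targets:
    - {"dp":[0,0,0.01],"angular":[0,0,0],"grip":-0.6}
    - {"dp":[-0.02,0,0.02],"angular":[0,0,0],"grip":-0.6}
    - {"dp":[-0.07,0,0.02],"angular":[0,0,0],"grip":-0.6}
    - {"dp":[-0.0934,0.05,0.01],"angular":[0.7,0,0],"grip":-0.6}
    - {"dp":[-0.0934,0.11,0.0],"angular":[0.7,0,0],"grip":-0.6}
    - {"dp":[-0.0934,0.17,-0.01],"angular":[0.7,0,0],"grip":-0.6}
    - {"dp":[-0.0934,0.23,-0.02],"angular":[0.7,0,0],"grip":-0.6}
    - {"dp":[-0.0934,0.29,-0.0298],"angular":[0.7,0,0],"grip":-0.6}
    - {"dp":[-0.0934,0.344,-0.0298],"angular":[0.7,0,0],"grip":-0.6}
    - {"dp":[-0.0934,0.344,-0.0298],"angular":[0.7,0,0],"grip":-0.6}
    - {"dp":[-0.05,0.344,-0.0298],"angular":[0.7,0,0],"grip":-0.6}
    - {"dp":[-0.03,0.344,-0.0298],"angular":[0.7,0,0],"grip":-0.6}
    - {"dp":[-0.03,0.344,-0.0298],"angular":[0.7,0,0],"grip":-0.6}
  squeeze: 40

```text
clock: 33.02
ee_pos: [0.5614, -0.3622, 0.0741]
orientation: [-0.705, 0.034, 0.708, 0.037]
force: [-0.0, 0.1, -1.0]
gripper_width: 0.0237
```

Run:
```python
from h import *
im,c=shot('w31')
```

```text
t 33.02 ee [ 0.5614 -0.3622  0.0741] S [  44.  -343.3] fwd -5.74 F [-0.   0.1 -1. ] w 0.0237
```

View pics/w31.png

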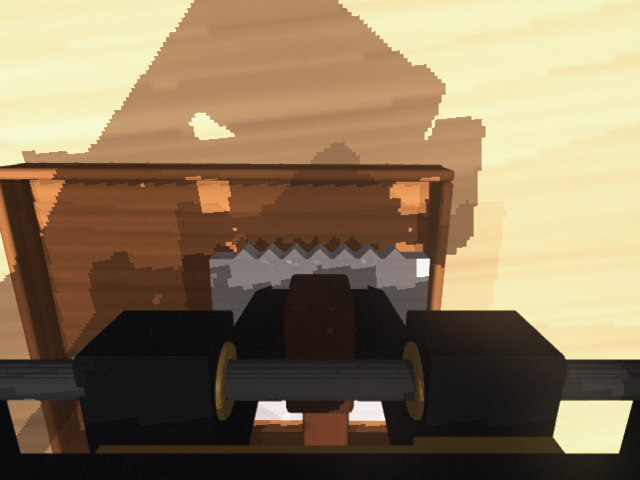

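Request:
drive_tool:
  targets:
    - {"dp":[0.03,0,0],"angular":[0,0,0],"grip":-0.6}
    - {"dp":[0.046,0,0],"angular":[0,0,0],"grip":-0.6}
    - {"dp":[0.049,0,0],"angular":[0,0,0],"grip":-0.6}
    - {"dp":[0.05,0,0],"angular":[0,0,0],"grip":-0.6}
    - {"dp":[0.05,0,0],"angular":[0,0,0],"grip":0.0}
    - {"dp":[0.05,0,0],"angular":[0,0,0],"grip":0.0}
    - {"dp":[0.05,0,0],"angular":[0,0,0],"grip":0.0}
    - {"dp":[-0.01,0,0],"angular":[0,0,0],"grip":0.0}
    - {"dp":[-0.07,0,0],"angular":[0,0,0],"grip":0.0}
    - {"dp":[-0.1,0,0.03],"angular":[0,0,0],"grip":0.2}
    - {"dp":[-0.1,0,0.06],"angular":[0,0,0],"grip":0.2}
    - {"dp":[-0.1,0,0.06],"angular":[0,0,0],"grip":0.2}

```text
clock: 34.58
ee_pos: [0.5018, -0.3585, 0.1775]
orientation: [0.706, -0.036, -0.706, -0.036]
force: [0.2, 0.2, -0.5]
gripper_width: 0.0529
```

Run:
```python
from h import *
im,c=shot('w32')
go(*combtcp(.5584,.2192,-9.5),.15,-9.5)
```

```text
t 34.58 ee [ 0.5018 -0.3585  0.1775] S [ -15.7 -344.9] fwd -5.88 F [ 0.2  0.2 -0.5] w 0.0529
dp [ 0.027  -0.5809  0.0096] rx 3.6
```

View pics/w32.png

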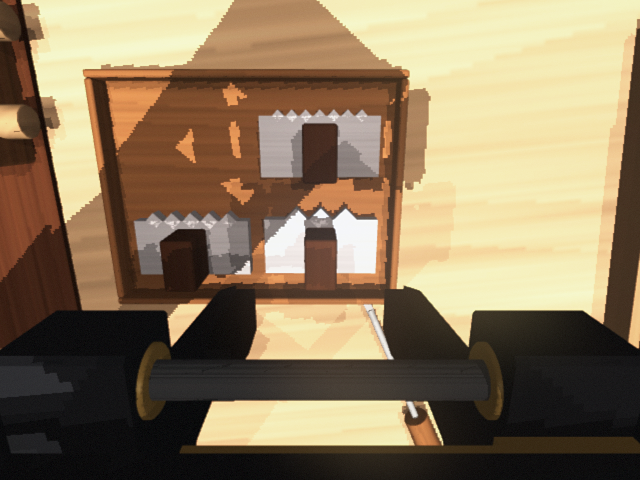

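Request:
drive_tool:
  targets:
    - {"dp":[0,-0.055,0.001],"angular":[0,0,0],"grip":0.2}
    - {"dp":[0,-0.11,0.002],"angular":[1,0,0],"grip":0.2}
    - {"dp":[0,-0.165,0.003],"angular":[1,0,0],"grip":0.2}
    - {"dp":[0,-0.22,0.004],"angular":[2,0,0],"grip":0.2}
    - {"dp":[0,-0.275,0.005],"angular":[2,0,0],"grip":0.2}
    - {"dp":[0,-0.33,0.006],"angular":[3,0,0],"grip":0.2}
    - {"dp":[0,-0.385,0.007],"angular":[3.6,0,0],"grip":0.2}
    - {"dp":[0,-0.44,0.008],"angular":[3.6,0,0],"grip":0.2}
    - {"dp":[0,-0.495,0.009],"angular":[3.6,0,0],"grip":0.2}
    - {"dp":[0.01,-0.55,0.0096],"angular":[3.6,0,0],"grip":0.2}
    - {"dp":[0.027,-0.581,0.0096],"angular":[3.6,0,0],"grip":0.2}
    - {"dp":[0.027,-0.581,0.0096],"angular":[3.6,0,0],"grip":0.2}
    - {"dp":[0.027,-0.581,0.0096],"angular":[3.6,0,0],"grip":0.2}

```text
clock: 36.25
ee_pos: [0.5523, 0.2204, 0.1495]
orientation: [-0.705, 0.058, 0.705, 0.058]
force: [-0.1, 0.4, -0.5]
gripper_width: 0.053
```

Run:
```python
from h import *
im,c=shot('w33')
```

```text
t 36.25 ee [0.5523 0.2204 0.1495] S [-16.9 236.2] fwd -9.37 F [-0.1  0.4 -0.5] w 0.053
```

View pics/w33.png

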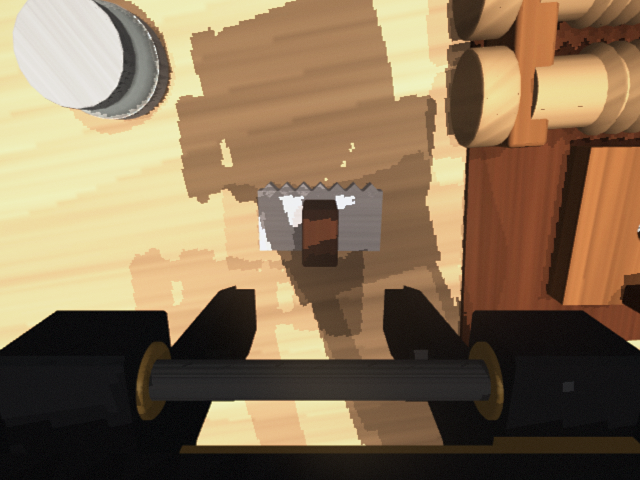

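Run:
```python
from h import *
c=pickle.load(open('w33.pkl','rb'));o=np.array([.5523,.2204]);a=-9.37
def T(p): return R2(np.radians(a)).T@(p[:2]-o)*1000
print([T(onplane(c,u,v,.012)).round(1) for u,v in ((258,192),(382,192),(259,250),(381,250))])
im=cv2.imread('pics/w33.png');cv2.imwrite('pics/w33c.png',cv2.resize(im[170:275,240:400],None,fx=4.5,fy=4.5,interpolation=cv2.INTER_CUBIC))
```

```text
[array([26., 45.]), array([ 26.1, -46. ]), array([-18.6,  46.2]), array([-18.6, -47.3])]
```

View pics/w33c.png

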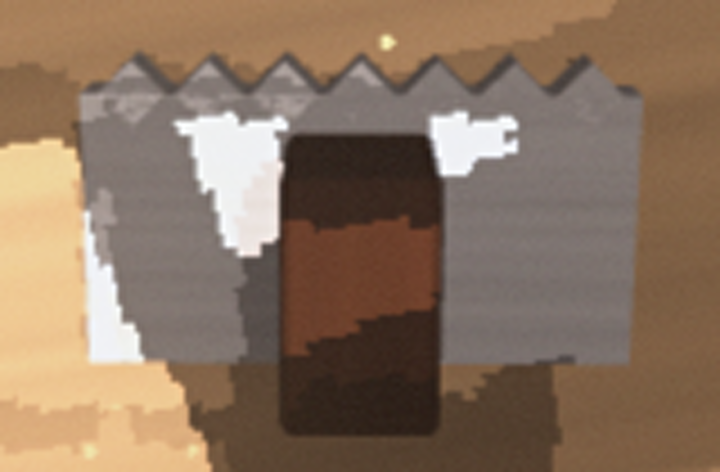

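Request:
drive_tool:
  targets:
    - {"dp":[0.06,0.0005,0],"angular":[0,0,0],"grip":0.2}
    - {"dp":[0.11,0.0005,0],"angular":[0,0,0],"grip":0.2}
    - {"dp":[0.13,0.0005,0],"angular":[0,0,0],"grip":0.2}
    - {"dp":[0.1315,0.0005,0],"angular":[0,0,0],"grip":0.2}
    - {"dp":[0.1315,0.0005,0],"angular":[0,0,0],"grip":-0.6}
    - {"dp":[0.1315,0.0005,0],"angular":[0,0,0],"grip":-0.6}
    - {"dp":[0.1315,0.0005,0],"angular":[0,0,0],"grip":-0.6}
    - {"dp":[0.1315,0.0005,0],"angular":[0,0,0],"grip":-0.6}
    - {"dp":[0.09,0.0005,0],"angular":[0,0,0],"grip":-0.6}
    - {"dp":[0.04,0.0005,0],"angular":[0,0,0],"grip":-0.6}
    - {"dp":[0.03,0.0005,0],"angular":[0,0,0],"grip":-0.6}

```text
clock: 37.67
ee_pos: [0.5542, 0.2206, 0.1235]
orientation: [0.707, -0.057, -0.703, -0.058]
force: [0.3, -0.6, -1.1]
gripper_width: 0.0236
```

Run:
```python
from h import *
st();go(*frS([-.016,-.001]),.077,-5.1)
```

```text
t 37.67 ee [0.5542 0.2206 0.1235] S [-15.  236.6] fwd -9.39 F [ 0.3 -0.6 -1.1] w 0.0236
dp [ 0.0461  0.2371 -0.0165] rx -4.3
```

Request:
drive_tool:
  targets:
    - {"dp":[0,0.05,-0.0035],"angular":[-1,0,0],"grip":-0.6}
    - {"dp":[0,0.1,-0.007],"angular":[-2,0,0],"grip":-0.6}
    - {"dp":[0,0.15,-0.01],"angular":[-3,0,0],"grip":-0.6}
    - {"dp":[0,0.2,-0.014],"angular":[-4.3,0,0],"grip":-0.6}
    - {"dp":[0.015,0.237,-0.0165],"angular":[-4.3,0,0],"grip":-0.6}
    - {"dp":[0.046,0.237,-0.0165],"angular":[-4.3,0,0],"grip":-0.6}
    - {"dp":[0.046,0.237,-0.0165],"angular":[-4.3,0,0],"grip":-0.6}
    - {"dp":[0.046,0.237,-0.0165],"angular":[-4.3,0,0],"grip":-0.6}

```text
clock: 38.67
ee_pos: [0.5294, -0.0161, 0.0737]
orientation: [-0.706, 0.031, 0.707, 0.031]
force: [0.7, -0.1, -1.2]
gripper_width: 0.0237
```

Run:
```python
from h import *
im,c=shot('w34')
go(*frS([0.001,-.0012]),.047,-5.1)
```

```text
t 38.67 ee [ 0.5294 -0.0161  0.0737] S [-18.7  -1.3] fwd -5.07 F [ 0.7 -0.1 -1.2] w 0.0237
dp [ 0.0273 -0.0001 -0.0191] rx 0.1
```

View pics/w34.png

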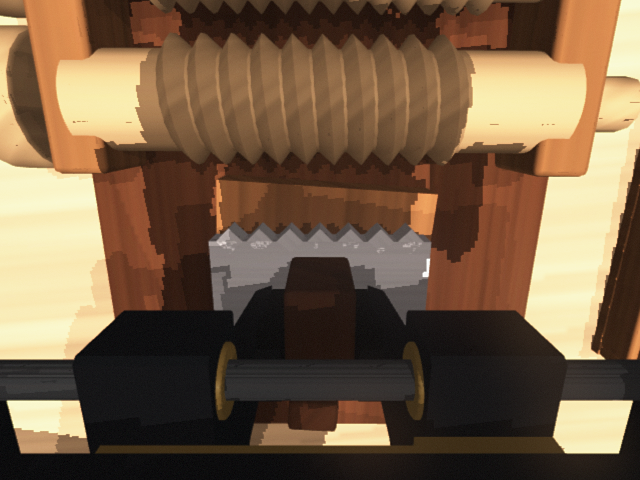

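Request:
drive_tool:
  targets:
    - {"dp":[0.015,0,0],"angular":[0,0,0],"grip":-0.6}
    - {"dp":[0.025,0,0],"angular":[0,0,0],"grip":-0.6}
    - {"dp":[0.027,0,0],"angular":[0,0,0],"grip":-0.6}
    - {"dp":[0.027,0,-0.008],"angular":[0,0,0],"grip":-0.6}
    - {"dp":[0.027,0,-0.016],"angular":[0,0,0],"grip":-0.6}
    - {"dp":[0.027,0,-0.019],"angular":[0,0,0],"grip":-0.6}
    - {"dp":[0.027,0,-0.019],"angular":[0,0,0],"grip":-0.6}

```text
clock: 39.6
ee_pos: [0.5473, -0.0179, 0.0473]
orientation: [-0.705, 0.031, 0.708, 0.031]
force: [-9.0, 0.5, 14.0]
gripper_width: 0.0235
```

Run:
```python
from h import *
im,c=shot('w35')
im=cv2.imread('pics/w35.png');cv2.imwrite('pics/w35c.png',cv2.resize(im[195:270,190:440],None,fx=3.2,fy=5,interpolation=cv2.INTER_CUBIC))
```

```text
t 39.60 ee [ 0.5473 -0.0179  0.0473] S [-0.7 -1.5] fwd -5.06 F [-9.   0.5 14. ] w 0.0235
```

View pics/w35c.png

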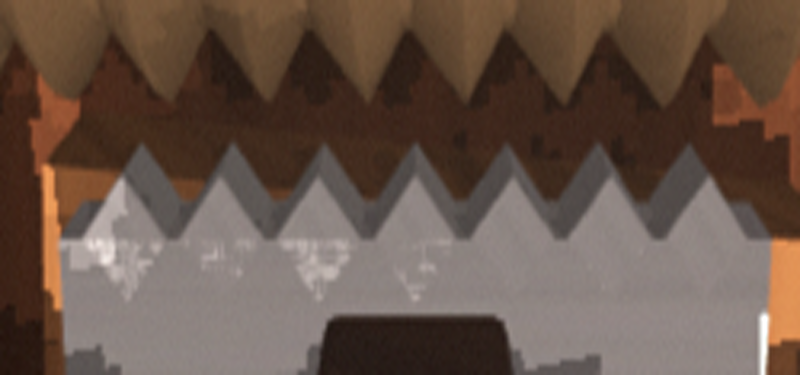

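Request:
drive_tool:
  targets:
    - {"dp":[-0.001,0,-0.002],"angular":[0,0,0],"grip":-0.6}
    - {"dp":[-0.001,0,-0.004],"angular":[0,0,0],"grip":-0.6}
    - {"dp":[-0.001,0,-0.006],"angular":[0,0,0],"grip":-0.6}
    - {"dp":[-0.001,0,-0.007],"angular":[0,0,0],"grip":-0.6}
    - {"dp":[-0.001,0,-0.008],"angular":[0,0,0],"grip":-0.6}
    - {"dp":[-0.001,0,-0.009],"angular":[0,0,0],"grip":-0.6}
    - {"dp":[-0.001,0,-0.009],"angular":[0,0,0],"grip":-0.6}

```text
clock: 40.52
ee_pos: [0.5574, -0.019, 0.0477]
orientation: [-0.706, 0.031, 0.706, 0.031]
force: [0.6, 0.2, -1.8]
gripper_width: 0.0233
```

Run:
```python
from h import *
im,c=shot('w36')
im=cv2.imread('pics/w36.png');cv2.imwrite('pics/w36c.png',cv2.resize(im[195:270,190:440],None,fx=3.2,fy=5,interpolation=cv2.INTER_CUBIC))
```

```text
t 40.52 ee [ 0.5574 -0.019   0.0477] S [ 9.5 -1.8] fwd -5.1 F [ 0.6  0.2 -1.8] w 0.0233
```

View pics/w36c.png

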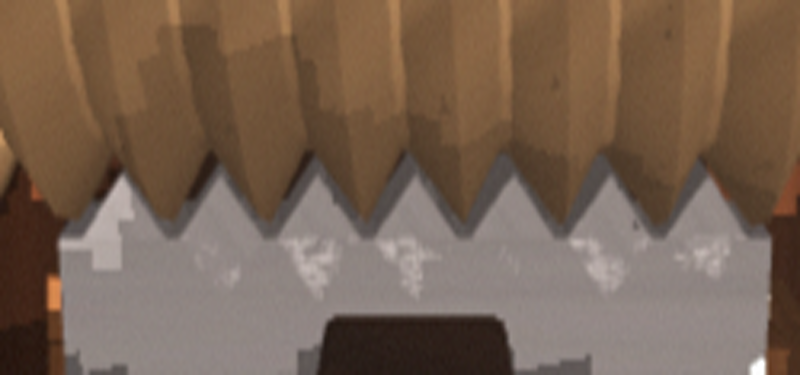

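Request:
drive_tool:
  targets:
    - {"dp":[0.0005,-0.0002,-0.001],"angular":[0,0,0],"grip":-0.6}
    - {"dp":[0.0005,-0.0002,-0.002],"angular":[0,0,0],"grip":-0.6}
    - {"dp":[0.0005,-0.0002,-0.003],"angular":[0,0,0],"grip":-0.6}
    - {"dp":[0.0005,-0.0002,-0.004],"angular":[0,0,0],"grip":-0.6}
    - {"dp":[0.0005,-0.0002,-0.004],"angular":[0,0,0],"grip":-0.6}

```text
clock: 41.2
ee_pos: [0.5581, -0.0189, 0.0473]
orientation: [-0.704, 0.031, 0.709, 0.031]
force: [-16.0, -1.3, 13.9]
gripper_width: 0.0236
```

Run:
```python
from h import *
im,c=shot('w37')
im=cv2.imread('pics/w37.png');cv2.imwrite('pics/w37c.png',cv2.resize(im[195:270,190:440],None,fx=3.2,fy=5,interpolation=cv2.INTER_CUBIC))
```

```text
t 41.20 ee [ 0.5581 -0.0189  0.0473] S [10.2 -1.6] fwd -5.07 F [-16.   -1.3  13.9] w 0.0236
```

View pics/w37c.png

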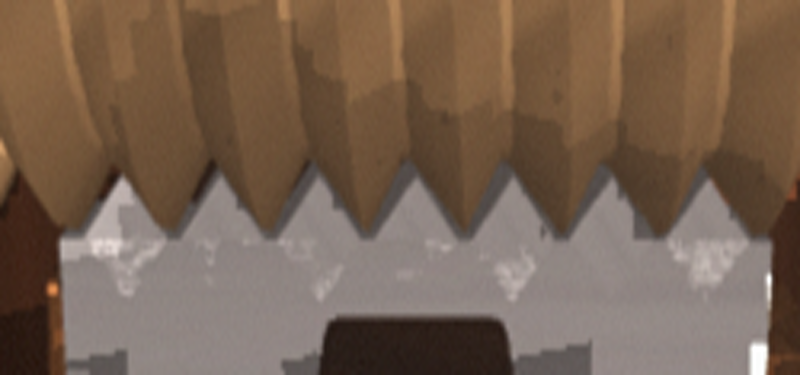

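Request:
drive_tool:
  targets:
    - {"dp":[0,-0.0006,-0.001],"angular":[0,0,0],"grip":-0.6}
    - {"dp":[0,-0.0006,-0.001],"angular":[0,0,0],"grip":-0.6}
    - {"dp":[0,0.0006,-0.001],"angular":[0,0,0],"grip":-0.6}
    - {"dp":[0,0.0006,-0.001],"angular":[0,0,0],"grip":-0.6}
    - {"dp":[0,0,-0.001],"angular":[0,0,0],"grip":-0.6}
    - {"dp":[0,0,-0.001],"angular":[0,0,0],"grip":-0.6}

```text
clock: 42.0
ee_pos: [0.5582, -0.0189, 0.0474]
orientation: [-0.703, 0.031, 0.71, 0.031]
force: [-19.0, -0.9, 18.3]
gripper_width: 0.0235
```

Run:
```python
from h import *
im,c=shot('w38')
im=cv2.imread('pics/w38.png');cv2.imwrite('pics/w38c.png',cv2.resize(im[195:270,190:440],None,fx=3.2,fy=5,interpolation=cv2.INTER_CUBIC))
```

```text
t 42.00 ee [ 0.5582 -0.0189  0.0474] S [10.3 -1.6] fwd -5.06 F [-19.   -0.9  18.3] w 0.0235
```

View pics/w38c.png

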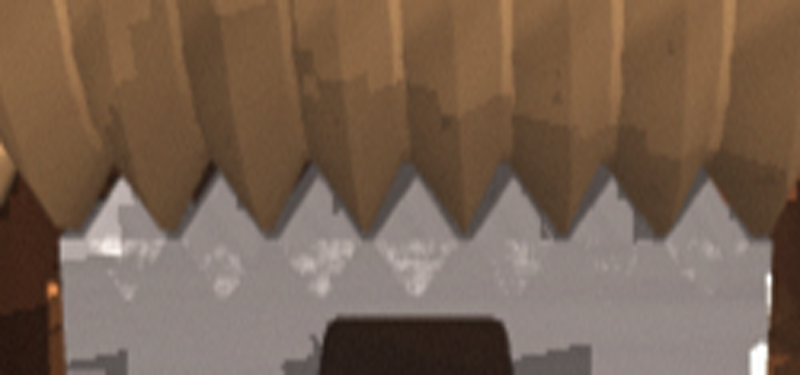

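Request:
drive_tool:
  targets:
    - {"dp":[0,0,0.002],"angular":[0,0,0],"grip":-0.6}
    - {"dp":[0,0,0.003],"angular":[0,0,0],"grip":-0.6}
    - {"dp":[0,0,0.003],"angular":[0,0,0],"grip":-0.6}

```text
clock: 42.42
ee_pos: [0.5579, -0.0189, 0.0473]
orientation: [-0.705, 0.031, 0.708, 0.031]
force: [-6.6, -0.9, 6.6]
gripper_width: 0.0236
```

Request:
drive_tool:
  targets:
    - {"dp":[0,0,0.0008],"angular":[0,0,0],"grip":-0.6}
    - {"dp":[0,0,0.0008],"angular":[0,0,0],"grip":-0.35}
    - {"dp":[0,0,0.0008],"angular":[0,0,0],"grip":-0.2}
    - {"dp":[0,0,0.0008],"angular":[0,0,0],"grip":-0.1}
    - {"dp":[0,0,0.0008],"angular":[0,0,0],"grip":0.0}
    - {"dp":[-0.02,0,0.0008],"angular":[0,0,0],"grip":0.0}
    - {"dp":[-0.06,0,0.0008],"angular":[0,0,0],"grip":0.0}
    - {"dp":[-0.08,0,0.001],"angular":[0,0,0],"grip":0.0}
    - {"dp":[-0.08,0,0.001],"angular":[0,0,0],"grip":0.0}

```text
clock: 43.55
ee_pos: [0.5598, -0.0191, 0.129]
orientation: [0.708, -0.032, -0.705, -0.031]
force: [0.7, -0.6, -0.9]
gripper_width: 0.044
```

Run:
```python
from h import *
im,c=shot('w39')
im=cv2.imread('pics/w39.png');cv2.imwrite('pics/w39c.png',cv2.resize(im[90:300,170:470],None,fx=2.6,fy=2.6,interpolation=cv2.INTER_CUBIC))
```

```text
t 43.55 ee [ 0.5598 -0.0191  0.129 ] S [11.9 -1.7] fwd -5.1 F [ 0.7 -0.6 -0.9] w 0.044
```

View pics/w39c.png

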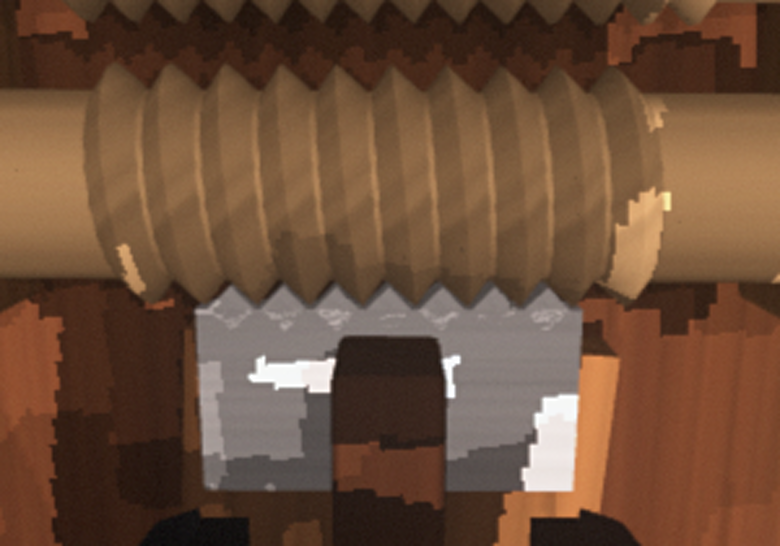

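Run:
```python
from h import *
c=pickle.load(open('w39.pkl','rb'))
f=lambda u,v,z:(toS(onplane(c,170+u/2.6,90+v/2.6,z))*1000).round(1)
print('root L/R',f(197,310,.04),f(580,309,.04),'back',f(208,490,.04),f(574,491,.04),'crest',f(360,304,.037),f(415,304,.037))
go(*frS([-.13,-.10]),.35,-5.1)
```

```text
root L/R [35.4 43.6] [ 35.7 -47.1] back [-10.2  43.2] [-10.4 -48.1] crest [36.3  5. ] [36.3 -8.1]
dp [-0.2227  0.0984  0.1406] rx 0.0
```

Run:
```python
import cv2
im=cv2.imread('pics/w39.png');cv2.imwrite('pics/w39d.png',cv2.resize(im[190:222,235:405],None,fx=4.7,fy=10,interpolation=cv2.INTER_CUBIC))
```

View pics/w39d.png

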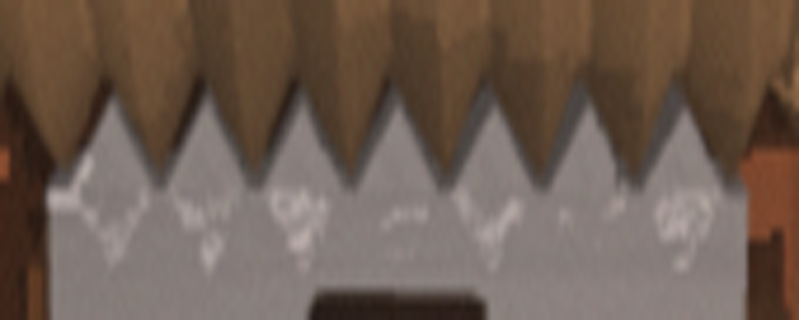

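Request:
drive_tool:
  targets:
    - {"dp":[-0.06,0,0],"angular":[0,0,0],"grip":0.2}
    - {"dp":[-0.12,0,0.03],"angular":[0,0,0],"grip":0.2}
    - {"dp":[-0.18,0.03,0.08],"angular":[0,0,0],"grip":0.2}
    - {"dp":[-0.22,0.06,0.12],"angular":[0,0,0],"grip":0.2}
    - {"dp":[-0.22,0.098,0.14],"angular":[0,0,0],"grip":0.2}
    - {"dp":[-0.22,0.098,0.14],"angular":[0,0,0],"grip":0.2}
    - {"dp":[-0.22,0.098,0.14],"angular":[0,0,0],"grip":0.2}

```text
clock: 44.48
ee_pos: [0.4101, -0.1039, 0.3459]
orientation: [-0.706, 0.031, 0.707, 0.032]
force: [-0.2, 0.6, 0.2]
gripper_width: 0.0528
```

Run:
```python
from h import *
im,c=shot('w40');snap('scene','scene9.png');snap('side','side9.png')
```

```text
t 44.48 ee [ 0.4101 -0.1039  0.3459] S [-129.6  -99.4] fwd -5.17 F [-0.2  0.6  0.2] w 0.0528
```

View pics/w40.png

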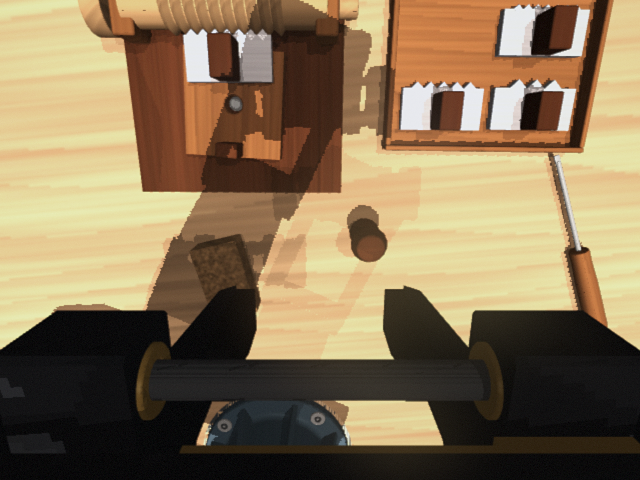

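View pics/scene9.png

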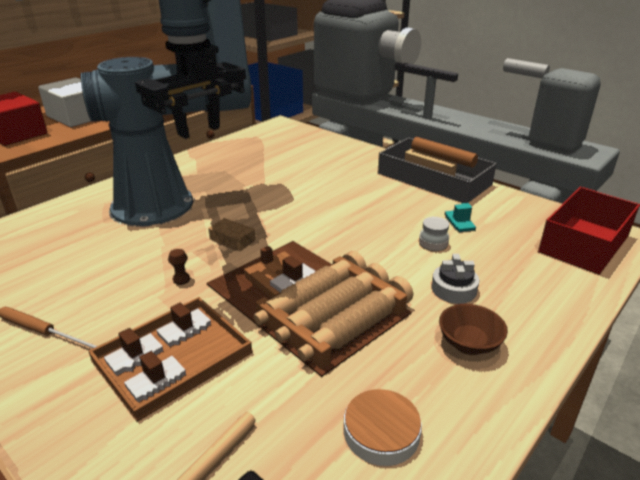

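Three combs lie apart in the tray, the fourth is in the thread, and the jar (435,232) and knob (180,265) are where they started. No fifth comb is anywhere in view, so I'm handing the job in.

Run:
```python
from h import *
print(manip.sign_off());st()
```

```text
the job is handed in; nothing more can be done
None
the job is handed in; nothing more can be done
```

The job is handed in at about 45 s, with every part of the task done as far as my checks can show.

- **Rest board:** I pulled it along by its grip block until the hole dropped over the dowel. It measured flat afterwards (109–111 x 115–117 mm at 28 mm height, against 110 x 116).
- **Combs:** I found four combs and judged their pitches from pictures, so I tested the likely fit last.

| Order | Pitch, about (mm) | Result at the thread | Left |
|---|---|---|---|
| 1 | 14.4 | stopped about 5 mm short | flat in the tray |
| 2 | 19 | stopped about 7 mm short | flat in the tray |
| 3 | 10.4 | stopped about 3 mm short | flat in the tray |
| 4 | 12.6 | seated, all seven teeth meshed, 19 N push, square | meshed on the rest board |

- **Last checks:** The three combs in the tray lie flat and apart. The jar and knob look untouched in the last scene picture. The arm was clear when I handed in.
- **What disagreed:**
  - The seated comb's root line measured 0 to 0.8 mm short of the crest line, depending on the view. That is within the 1 mm limit, but so is the camera error.
  - My early screw pitch readings ran from 12.4 to 13.3 mm. In the last close view, tooth and crest spacing agreed to about 0.5%.
- **One slip:** Comb 3 slid about 4.5 mm back in the grip just before its test. I saw this in the picture and allowed for it before finishing the push.

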